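Stow twine spools under a ratchet hold-down bar

TASK

Stow the twine in the hold-down board: slide every spool up off its post and put them all side by side on the floor of the bamboo tray, and raise the red bar tooth by tooth to its third and top tooth and let go so that the pawl holds it there. With the bar still up there, slide the loaded tray along the board under the bar until it drops fully into the pocket; only then lift the yellow pawl so that the bar comes down to rest on the spools, and let go of everything. Leave the tumbler, ice tray, spoon, mug and bowl where they are.

Things in the scene. Friction and masses are not known exactly. Their poses are not given: they have to be found in the camera images.
- deck: Fixed bamboo hold-down board, 280 (x) by 290 mm (y). Origin on the counter below the near edge of the pocket, on the centre line; the tray slides to +x, z is up. Sliding surface: x -130 to 0 mm, 12 mm above the counter. Guide walls, 26 mm high, at y +-137 mm; a stop wall, 30 mm high, at x 82 mm; the column with rail and pawl stands behind it.
- pocket_mid (a point): Centre of the floor of the dark pocket across the board: 82 mm along the board's x, 274 mm along y, floor 6 mm below the sliding surface. The seated tray has its centre within 4 mm of this in x, 9 mm in y. The red bar lies above it. Sliding the loaded tray takes 5 to 15 N.
- tray_mid (a point): Centre, half-way up, of the loose bamboo tray: open box 76 (x) by 256 (y) by 20 mm high, walls and floor 5 mm, about 350 g, axes nearly the board's. It starts flat on the sliding surface before the pocket (point 22 mm above the counter); in the pocket the point is 16 mm above the counter. Four spools fit in a row along y, 62 mm apart.
- tray_stub (a point): Grip point on the tray's stub handle, a bar 26 mm wide (y), 16 mm high, sticking out 45 mm to -x from the middle of the near wall. Point at its mid-height, 68 mm from the tray's centre, 28 mm above the counter on the sliding surface; the stub's end is 15 mm further out. Pinch its y sides from above or push its end; let go for the tray to drop level.
- rail (a joint): Height of the red bar on its vertical ratchet rail, m: 0 at the bottom stop, 0.068 at the top stop. Three teeth: the pawl holds it at about 0.020, 0.040, 0.060. Pull 2 to 6 mm past a tooth and it settles back on the pawl. Raising at 50 mm/s takes 8 to 15 N. With the pawl held lifted it sinks by itself at about 65 mm/s.
- bar_mid (a point): Middle of the underside of the red bar (230 mm along the board's y, 16 mm wide, 14 mm thick): 35 mm above the counter at rail 0. On spools in the seated tray the rail rests at about 0.025.
- rail_knob (a point): Centre of the black block handle on top of the rail, 26 (x) by 34 (y) by 34 mm high, axes the board's; pinch from above and pull straight up. 195 mm above the counter at rail 0.
- pawl (a joint): Angle of the yellow sprung pawl lever, rad: 0 engaged, clear of the teeth from about 0.2, 0.6 at most; lifting its tab makes it grow. It springs back to 0 when let go.
- pawl_pivot (a point): Pivot of the pawl lever, fixed to the board; its axis lies along the board's x.
- pawl_tab (a point): Centre of the upright yellow tab at the free end of the pawl lever, 14 (x) by 16 (y) by 40 mm high, axes the board's at rest; 122 mm to -y of the pivot and 20 mm above it (145 mm above the counter). Pinch it from above and lift it 35 to 45 mm along the arc about the pivot (2 to 6 N), and hold it up until the bar is down.
- stand: Fixed wooden base 150 by 150 by 12 mm with four upright steel posts, 14 mm thick, 60 mm high above the base, at x, y = +-45 mm. Origin on the counter under its centre, z up.
- spool0_mid (a point): Centre of a wound spool of twine with wooden ends, 50 mm in diameter and 50 mm high, 24 mm bore, about 120 g, z along its bore. It starts standing on the stand's base round the post at x -45, y -45 mm of the stand, point 37 mm above the counter. May be absent.
- spool1_mid (a point): Centre of a wound spool of twine with wooden ends, 50 mm in diameter and 50 mm high, 24 mm bore, about 120 g, z along its bore. It starts standing on the stand's base round the post at x -45, y 45 mm of the stand, point 37 mm above the counter. May be absent.
- spool2_mid (a point): Centre of a wound spool of twine with wooden ends, 50 mm in diameter and 50 mm high, 24 mm bore, about 120 g, z along its bore. It starts standing on the stand's base round the post at x 45, y -45 mm of the stand, point 37 mm above the counter. May be absent.
- spool3_mid (a point): Centre of a wound spool of twine with wooden ends, 50 mm in diameter and 50 mm high, 24 mm bore, about 120 g, z along its bore. It starts standing on the stand's base round the post at x 45, y 45 mm of the stand, point 37 mm above the counter. May be absent.
- tumbler: Green glass tumbler, 72 mm wide, 105 mm high, standing; origin under its foot. Leave alone.
- ice_tray: Blue plastic ice tray, 90 by 220 by 32 mm, origin under its centre. Leave alone.
- spoon: Wooden spoon, 190 mm, lying. Leave alone.
- mug: Blue mug, 80 mm wide, 90 mm high, origin under its foot. Leave alone.
- bowl: White bowl, 140 mm wide, 55 mm high, origin under its foot. Leave alone.
Things that resemble listed ones, but are neither listed nor needed, are in the scene too. Leave any black look-alike of the part that bears spool0_mid alone. Leave any green look-alike of the part that bears spool3_mid alone.

How it is judged:
By the outcome, as a careful person would: the job done as asked, in the order asked, and still so for the second after the job is handed in, with the robot touching nothing.
Of spool0, spool1, spool2, spool3 only 2 to 4 are there at a start; the rules pass over those that are not, and their reading is None.
At some moment in a run one of tray may be knocked a few centimetres aside while the robot is not near it.
Once in a run the grip may slacken for a moment while it holds something.
It also fails if it takes over 210 s, if anything falls off the work surface, if the arm or the gripper's body presses on something with over 40 N, if the wrist force passes 120 N, or if a joint passes its speed limit or range.

ROBOT

A 6-joint arm with a two-finger parallel gripper is mounted at the origin on the work surface. World frame = base frame: x ahead of the robot, y to its left, z up, the work surface at z = 0. Lengths are in mm, angles in rad, forces in N, time in s.
With the tool pointing down it reaches from about 275 to 750 mm from the base axis. Payload 10.2 kg.
Tool frame: the origin (TCP) lies at the very end of the fingers, on their centre line; the grasp point (between the pads) lies ctrl.grip_depth behind it (ctrl.grip_depth is the distance from the TCP to the grasp point, in mm); z points along the fingers, y is the direction in which the jaws open and shut (so a half turn about z gives the same grasp; the last joint's range is limited). The gripper opens to 85 mm and grips with 20 to 120 N. Pads are 22 mm wide; open, the fingers measure 114 mm over their backs; the gripper's body (76 mm by 85 mm) begins 54 mm behind the grasp point. The pads swing forward as they close: fully open they stand 13 mm farther back than shut.
Start: joints at [0.999, 0.313, 1.498, -0, 1.331, -0.223], TCP at [179.442, 493.388, 231.294] pointing down, gripper open.
Joint ranges: [-2.94, 2.94], [-0.97, 2.17], [0.19, 2.56], [-1.23, 4.37], [0.02, 3.11], [-2.88, 2.88]. Speed limits (rad/s): [2.39, 2.39, 3.01, 3.14, 3.14, 3.14].

INTERFACE

Orientations are given as a unit quaternion [w, x, y, z].
In Python, from rig import telemetry, eyes, ctrl, nets gives the robot as it stands. The module is installed in compiled form; this text tells all that it offers.
- The arm moves only by the tool drive_tool, never from a script. Its argument "series" is text: rows parted by semicolons, each of 7 numbers parted by spaces: the shift along the tool's x, y, z normalised to -1 to 1, where 1 is 0.12 m, then the turn, a rotation vector about the tool's x, y, z normalised to -1 to 1, where 1 is 0.5 rad, then the opening, from 0 (shut) to 1 (fully open). In form: tx ty tz wx wy wz hand; .... A call has 1 to 20 rows; each row is the pose to reach, as a shift and turn from the pose measured when the call began, along the tool's axes at that moment; what a row does not reach only later rows make up. A row lasts 1/10 s, in which the tool goes at most 50 mm and 8.59 degrees, less where a joint would pass 70% of its speed; a pose out of reach is approached as far as the arm can. A call with a number of a shift or a turn outside -1 to 1 is refused whole. A call with a gripper value outside its range is refused whole. The fingers move at their own pace and stop on an object; "newtons" is the grip in N (left out, the last holds). Time passes only in rows, so rows that repeat a pose let the fingers close. It gives the time, the measured TCP pose, the force and the opening at its end, in the units of the state.
- telemetry.sense(): the state, without advancing time (a new reading comes with each control period).
- eyes.capture(name): name is "scene" or "top"; returns a dict with "frame" (400x640x3 uint8, red, green, blue), "fx", "fy", "cx", "cy" (pixels), "view" (4x4, takes a point from world to camera coordinates). Camera axes: x right, y up, looking along -z (the intrinsics and any distortion apply to the point x, -y, -z); pixel columns grow to the right and rows downward; lengths in mm; the calibration is good to about 2 mm. A picture is of the moment at which its call begins. There is no depth.
- ctrl.finish_job(): hands the job in, once; it reports no verdict.
Trained networks look in a picture, given as the dict that the camera call returned (one of the last four; its "shot" number tells which), for a name from the list of things; names that differ only in an ending like _2 or _b are one class to them, and where a whole thing is asked for, a point or a joint stands for the part that bears it (a point fixed in the world has none). Each returns a list of dicts, best first, with "confidence" (0 to 1); they miss things now and then, are a little off and sometimes report something else, mostly with a low value. They report only what shows in the picture. A call takes as long as a camera call. They do not tell look-alikes from the thing itself.
- nets.spot_in(name, picture): "rect" ([left, top, right, bottom] in pixels, round what is visible of it).
The state is a dict: "time_s": time; "joints": joint angles; "dq": joint speeds; "tau": joint torques, N m; "eef_pos": TCP position; "ee_rot": TCP orientation; "force": force on the tool from outside, world axes, zero at the start; "wrist_torque": the same for the moment, N m; "grip_width": opening from 0.0 (shut) to 1.0 (fully open).
Only numpy, scipy, OpenCV 4.12 (cv2) and the standard library are available. Lean on these libraries where they do the work, as an engineer would, in place of code of your own. Each camera call takes 0.05 s, during which the arm holds its last target. There are 200 camera calls.

## Working session

There is one attempt and no reset: what is moved stays moved. The work goes in short steps, Python scripts to look and compute and a tool call to move; the robot and the scene stay as the last step left them, time stands still between calls to the robot, and variables do not carry over. Pictures are saved under pics/ and viewed, about 12 in all and at most 16, crops included, and the job is handed in when it is done.

Besides the shell and the picture viewer there is one more tool, called after ">>>" as name(argument=value, ...) on one line, values as JSON. drive_tool: Moves the arm, as the interface text tells. Scaled input: -1 to 1 covers 0.12 m each way for a shift and 0.5 rad each way for a turn. Its arguments: {"type":"object","properties":{"series":{"type":"string"},"newtons":{"type":"number"}},"required":["series"]}

```bash
mkdir -p pics; cat > h.py <<'E'
import numpy as np, cv2
from rig import telemetry, eyes, ctrl, nets
def cap(n,f=None):
    p=eyes.capture(n)
    if f: cv2.imwrite('pics/'+f,cv2.cvtColor(p['frame'],cv2.COLOR_RGB2BGR))
    return p
def proj(p,X):
    X=np.atleast_2d(np.asarray(X,float)); c=X@p['view'][:3,:3].T+p['view'][:3,3]
    return np.c_[p['fx']*c[:,0]/-c[:,2]+p['cx'], p['fy']*-c[:,1]/-c[:,2]+p['cy']]
def ray(p,uv):
    V=np.asarray(p['view']);R=V[:3,:3];o=-R.T@V[:3,3]
    d=R.T@np.array([(uv[0]-p['cx'])/p['fx'],-(uv[1]-p['cy'])/p['fy'],-1.]);return o,d/np.linalg.norm(d)
def atz(p,uv,z):
    o,d=ray(p,uv);return o+d*(z-o[2])/d[2]
def tri(a,ua,b,ub):
    A=np.zeros((3,3));B=np.zeros(3);rs=[ray(a,ua),ray(b,ub)]
    for o,d in rs:
        M=np.eye(3)-np.outer(d,d);A+=M;B+=M@o
    X=np.linalg.solve(A,B)
    return X,[np.linalg.norm((np.eye(3)-np.outer(d,d))@(X-o)) for o,d in rs]
E
cat > a.py <<'E'
from h import *
np.set_printoptions(precision=3,suppress=True)
ps={n:cap(n,n+'0.png') for n in('scene','top')}
print(telemetry.sense(), ctrl.grip_depth)
for n,p in ps.items():
    print(n,{k:v for k,v in p.items() if k!='frame'})
    for t in['deck','tray_mid','tray_stub','bar_mid','rail_knob','pawl_tab','stand','spool0_mid','tumbler','ice_tray','spoon','mug','bowl']:
        print(t,[(np.round(d['rect']).astype(int).tolist(),round(d['confidence'],2)) for d in nets.spot_in(t,p)][:7])
E
python3 a.py
```

```text
{'time_s': 0.1, 'joints': array([ 0.999,  0.313,  1.498, -0.   ,  1.331, -0.223]), 'dq': array([ 0.001,  0.   , -0.002, -0.001, -0.   , -0.002]), 'tau': array([  0.004, -41.29 , -26.014,  -0.   ,   0.003,  -0.   ]), 'eef_pos': array([179.313, 493.188, 230.815]), 'ee_rot': array([-0.   ,  0.173,  0.985, -0.001]), 'force': array([ 0.182,  1.28 , -0.512]), 'wrist_torque': array([ 0.006, -0.004,  0.036]), 'grip_width': 0.9951485124753906} 18.700000000000003
scene {'fx': 503.3676743321143, 'fy': 503.3676743321143, 'cx': 320.50059327333975, 'cy': 205.49374051123274, 'view': array([[    0.266,     0.964,     0.018,  -126.981],
       [   -0.521,     0.128,     0.844,   164.357],
       [    0.811,    -0.234,     0.536, -1957.262],
       [    0.   ,     0.   ,     0.   ,     1.   ]]), 'shot': 1}
deck [([190, 215, 317, 302], 0.58)]
tray_mid [([222, 224, 309, 263], 0.64), ([375, 236, 399, 278], 0.29)]
tray_stub [([221, 226, 309, 262], 0.96)]
bar_mid [([214, 216, 291, 264], 0.87)]
rail_knob [([211, 215, 293, 263], 0.74)]
pawl_tab [([209, 222, 258, 244], 0.79)]
stand [([362, 194, 422, 238], 0.5
[... 647 characters left out ...]
    0.   ,     0.   ,     1.   ]]), 'shot': 2}
deck [([334, 138, 449, 251], 0.77)]
tray_mid [([344, 172, 419, 242], 0.65), ([260, 220, 276, 238], 0.45)]
tray_stub [([345, 173, 419, 240], 0.93)]
bar_mid [([364, 142, 432, 196], 0.65)]
rail_knob [([364, 142, 433, 202], 0.83), ([466, 163, 510, 205], 0.35)]
pawl_tab [([255, 193, 272, 209], 0.42)]
stand [([231, 190, 280, 245], 0.64)]
spool0_mid [([263, 221, 275, 237], 0.56), ([266, 260, 283, 280], 0.47)]
tumbler []
ice_tray [([194, 134, 261, 165], 0.58)]
spoon [([163, 226, 177, 279], 0.83)]
mug [([453, 236, 479, 269], 0.89), ([347, 176, 419, 240], 0.2)]
bowl [([466, 162, 506, 205], 0.91), ([345, 175, 417, 242], 0.67), ([230, 202, 245, 214], 0.42)]
```

```bash
cd pics; python3 -c "
import cv2
s=cv2.imread('scene0.png')[160:300,140:500];t=cv2.imread('top0.png')[120:300,150:520]
cv2.imwrite('s1.png',cv2.resize(s,(792,308),interpolation=cv2.INTER_CUBIC));t2=cv2.resize(t,(792,385),interpolation=cv2.INTER_CUBIC)
cv2.imwrite('t1.png',t2)"
```

```text
(no output)
```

View pics/s1.png

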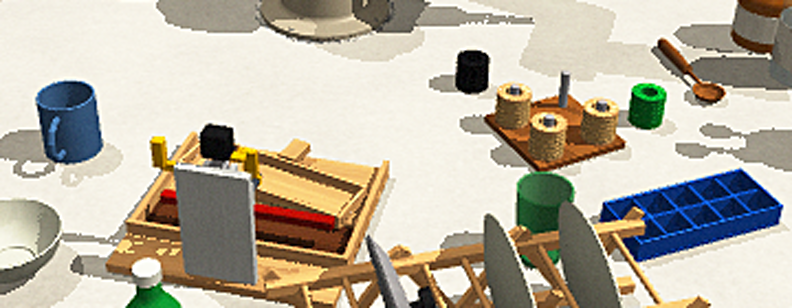

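View pics/t1.png

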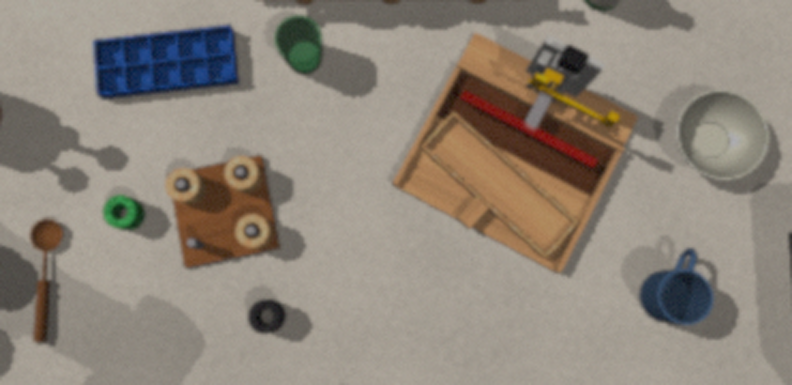

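The scene picture shows three straw-coloured spools on the brown stand, with one empty post at (565,90) in the crop. It also shows the green look-alike (648,105), the black look-alike (472,70), and the board with red bar, black knob and yellow pawl. In the top crop the spools are at (183,184), (241,172), (252,231), the empty post at (195,243), the green look-alike at (122,211) and the black one at (267,316). The tray is skewed against the board.

```bash
cd pics; python3 -c "
import cv2,numpy as np
s=cv2.imread('scene0.png');t=cv2.imread('top0.png')
a=cv2.resize(t[135:255,330:455],None,fx=5,fy=5,interpolation=cv2.INTER_CUBIC)
b=cv2.resize(s[210:310,185:320],None,fx=5.9,fy=5.9,interpolation=cv2.INTER_CUBIC)
cv2.imwrite('d_top.png',a);cv2.imwrite('d_sc.png',b)
c=cv2.resize(t[185:260,220:290],None,fx=5.5,fy=5.5,interpolation=cv2.INTER_CUBIC)
d=cv2.resize(s[185:245,355:425],None,fx=5.5,fy=5.5,interpolation=cv2.INTER_CUBIC)
h=max(len(c),len(d));o=np.zeros((h,c.shape[1]+d.shape[1],3),np.uint8);o[:len(c),:c.shape[1]]=c;o[:len(d),c.shape[1]:]=d;print(c.shape,d.shape)
cv2.imwrite('st.png',o)"
```

```text
(412, 385, 3) (330, 385, 3)
```

View pics/d_top.png

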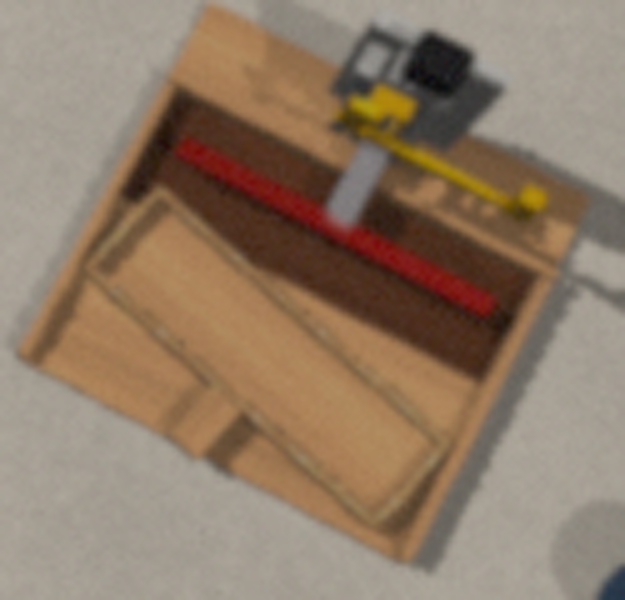

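View pics/st.png

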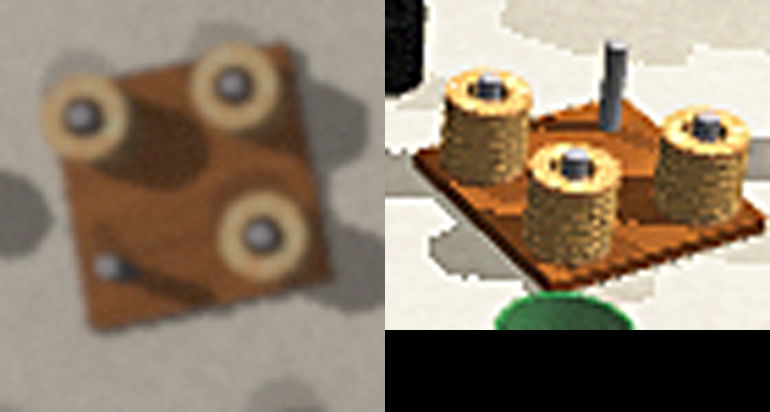

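View pics/d_sc.png

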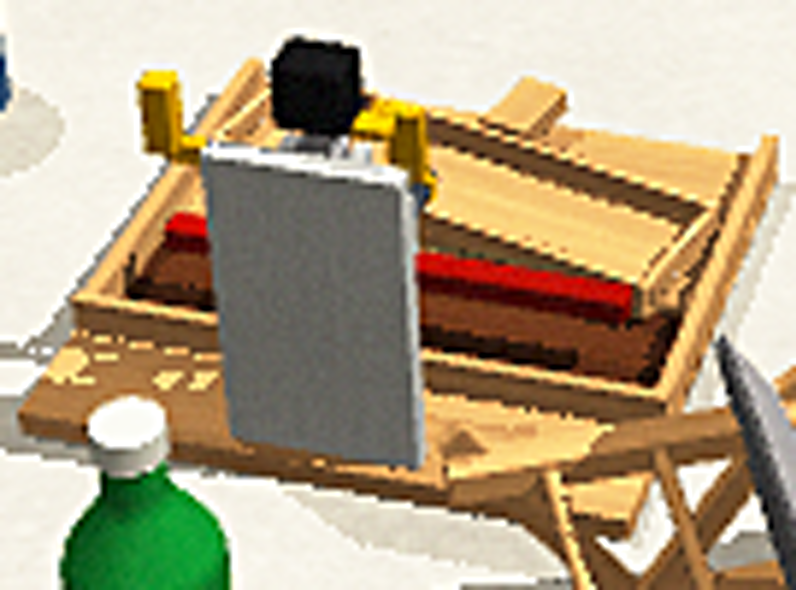

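The board crop shows the tray at roughly 11 deg to the board, the red bar lying low over the dark pocket, the knob at (440,62) and the yellow tab at (528,200). The stand crop has three straw spools with post tops showing and one empty post. What could be taken for a spool is the green one at top-picture pixel (207,218) and the black one at (275,268). Neither is on a post, so I take the three straw spools on the stand.

```bash
cat > b.py <<'E'
from h import *
from scipy.optimize import least_squares
np.set_printoptions(precision=1,suppress=True)
S=cap('scene');T=cap('top')
ct=lambda x,y:((x+.5)/5-.5+330,(y+.5)/5-.5+135)
cs=lambda x,y:((x+.5)/5.9-.5+185,(y+.5)/5.9-.5+210)
pt=lambda x,y:((x+.5)/5.5-.5+220,(y+.5)/5.5-.5+185)
pss=lambda x,y:((x-385+.5)/5.5-.5+355,(y+.5)/5.5-.5+185)
print('posts')
P=[]
for a,b in [((107,265),(616,45)),((83,117),(706,120)),((235,86),(575,153)),((262,236),(489,80))]:
    X,r=tri(T,pt(*a),S,pss(*b));P.append(X);print(X,np.round(r,1))
P=np.array(P)
obs=[(T,pt(*a),S,pss(*b)) for a,b in [((107,265),(616,45)),((83,117),(706,120)),((235,86),(575,153)),((262,236),(489,80))]]
L=np.array([[-45,45],[45,45],[45,-45],[-45,-45]])
def rot(a):return np.array([[np.cos(a),-np.sin(a)],[np.sin(a),np.cos(a)]])
def f(q):
    o=[]
    W=np.c_[L@rot(q[2]).T+q[:2],np.full(4,72)]
    for w,(A,a,B,b) in zip(W,obs):o+=list(proj(A,w)[0]-a)+list(proj(B,w)[0]-b)
    return o
s=least_squares(f,[P[:,0].mean(),P[:,1].mean(),0.1],loss='soft_l1')
print('stand',s.x[:2],s.x[2].round(3),np.abs(f(s.x)).max());print(L@rot(s.x[2]).T+s.x[:2])
K,r=tri(T,ct(440,60),S,cs(318,55));print('knobtop',K,r)
Kt,r=tri(T,ct(530,198),S,cs(160,80));print('tabtop',Kt,r)
D=[(T,ct(187,148),(41,115,49)),(T,ct(487,303),(41,-115,49)),(S,cs(172,226),(41,-115,49)),(S,cs(633,292),(41,115,49)),
(S,cs(20,430),(150,-145,0)),(S,cs(630,537),(150,145,0)),(T,ct(210,5),(150,145,12)),(T,ct(20,353),(-130,145,24)),(T,ct(405,560),(-130,-145,24)),
(T,ct(480,378),(0,-129,12)),(T,ct(590,195),(150,-145,12))]
def W(q,X):
    X=np.atleast_2d(np.asarray(X,float));return np.c_[X[:,:2]@rot(q[2]).T+q[:2],X[:,2]]
def g(q):return np.concatenate([proj(c,W(q,X))[0]-np.array(u) for c,u,X in D])
s=least_squares(g,[500,-150,-.5],loss='soft_l1');q=s.x
print('deck',q[:2],q[2].round(4));print(g(q).reshape(-1,2))
for n,X in (('knob',K),('tab',Kt)):print(n,'in deck',rot(q[2]).T@(X[:2]-q[:2]),X[2])
# tray
tc=[ct(163,190),ct(445,440),ct(375,522),ct(88,268)]
for u in tc:print('tray corner z32',atz(T,u,32),'deck',rot(q[2]).T@(atz(T,u,32)[:2]-q[:2]))
c=np.mean([atz(T,u,32) for u in tc],0);e=atz(T,tc[1],32)-atz(T,tc[0],32);e2=atz(T,tc[2],32)-atz(T,tc[3],32);print('c',c,'ang y-axis',np.arctan2(e[0],-e[1]),np.arctan2(e2[0],-e2[1]),np.linalg.norm(e))
print('stub end top z36',atz(T,ct(190,455),36),atz(T,ct(160,425),36))
E
python3 b.py
```

```text
posts
[412.9 277.   68.1] [1.5 1.5]
[499.6 295.2  65.8] [0.4 0.4]
[517.3 206.8  68.2] [0.1 0.1]
[429.8 189.1  66.4] [0.5 0.5]
stand [465.8 241. ] 0.197 1.3783143181601645
[[412.9 276.3]
 [501.1 293.9]
 [518.8 205.7]
 [430.5 188. ]]
knobtop [ 651.9 -263.9  208.2] [np.float64(0.4136625636727955), np.float64(0.41366256367289245)]
tabtop [ 580.8 -327.2  158.3] [np.float64(1.3640915452424671), np.float64(1.364091545242385)]
deck [ 551.8 -210.2] -0.4962
[[-1.2 -1.1]
 [ 1.7  0.5]
 [-0.6 -1.9]
 [-0.2 -0.4]
 [ 0.4 -0. ]
 [ 0.2  0. ]
 [ 0.  -1.3]
 [-0.4 -0.1]
 [ 1.2  0.4]
 [-1.4 -0.1]
 [ 0.6 -0.2]]
knob in deck [113.6   0.4] 208.22607218949338
tab in deck [ 81.2 -89.2] 158.25738044671363
tray corner z32 [ 614.3 -117.8   32. ] deck [ 11.  110.9]
tray corner z32 [ 447.1 -298.8   32. ] deck [ -49.8 -127.8]
tray corner z32 [ 394.  -251.6   32. ] deck [-119.1 -111.6]
tray corner z32 [561.8 -67.4  32. ] deck [-59.1 130.3]
c [ 504.3 -183.9   32. ] ang y-axis -0.7458609918831653 -0.7391105095533941 246.41547919317887
stub end top z36 [ 437.5 -132.2   36. ] [ 457.1 -113.    36. ]
```

```bash
cat > plan.py <<'E'
import sys,numpy as np
from rig import telemetry
from scipy.spatial.transform import Rotation as R
# args: groups x,y,z,psi  (psi: world angle of jaw axis); prints calls "tx ty tz wx wy wz xN"
s=telemetry.sense();p=np.array(s['eef_pos']);w,x,y,z=s['ee_rot'];r=R.from_quat([x,y,z,w])
t=r.apply([0,1,0]);print('now',p.round(1),'psi',round(float(np.arctan2(t[1],t[0])),3),'F',s['force'].round(1),'w',round(s['grip_width'],3),'t',s['time_s'])
for a in sys.argv[1:]:
    *g,ps=map(float,a.split(','));g=np.array(g)
    c,n=np.cos(ps),np.sin(ps);G=R.from_matrix(np.array([[-n,c,0],[c,n,0],[0,0,-1.]]).T@np.eye(3) if 0 else np.column_stack([[-n,c,0],[c,n,0],[0,0,-1]]))
    while 1:
        d=r.inv().apply(g-p)/120;v=(r.inv()*G).as_rotvec()/.5
        k=max(np.abs(d).max(),np.abs(v).max(),1e-9);f=min(1,1/k) if k>1.0 else 1
        if f<1: f=1/np.ceil(k)
        d=np.round(d*f,3);v=np.round(v*f,3)
        N=int(max(np.linalg.norm(d)*120/42,np.linalg.norm(v)*.5/.13)+1.5)
        print('%g %g %g %g %g %g'%(*d,*v),'x',N)
        p=p+r.apply(d*120);r=r*R.from_rotvec(v*.5)
        if f==1:break
    print('--')
E
python3 plan.py 500.5,294,150,-0.745 500.5,294,34,-0.745
```

```text
now [179.4 493.4 231.3] psi 1.222 F [-1.4 -0.   0.2] w 1.002 t 1.5
-0.771 -0.162 0.169 -0 -0 0.983 x 5
-0.756 0.221 0.169 -0 -0 0.984 x 5
-0.561 0.552 0.17 -0 0 0.983 x 5
-0.235 0.751 0.169 -0 0 0.984 x 5
--
0 0 0.967 -0 0 -0 x 4
--
```

>>> drive_tool(series="-0.77 -0.16 0.17 0 0 0.98 1;-0.77 -0.16 0.17 0 0 0.98 1;-0.77 -0.16 0.17 0 0 0.98 1;-0.77 -0.16 0.17 0 0 0.98 1;-0.77 -0.16 0.17 0 0 0.98 1;-0.77 -0.16 0.17 0 0 0.98 1", newtons=50)

```text
time_s: 2.1
eef_pos: [259.6, 443.8, 210.9]
ee_rot: [0.0, 0.406, 0.914, 0.0]
force: [-0.3, -0.3, 0.2]
grip_width: 1.001
```

>>> drive_tool(series="-0.76 0.22 0.17 0 0 0.98 1;-0.76 0.22 0.17 0 0 0.98 1;-0.76 0.22 0.17 0 0 0.98 1;-0.76 0.22 0.17 0 0 0.98 1;-0.76 0.22 0.17 0 0 0.98 1;-0.76 0.22 0.17 0 0 0.98 1")

```text
time_s: 2.7
eef_pos: [340.1, 394.0, 190.6]
ee_rot: [0.0, 0.615, 0.789, 0.0]
force: [0.3, 0.5, 0.2]
grip_width: 1.0
```

>>> drive_tool(series="-0.56 0.55 0.17 0 0 0.98 1;-0.56 0.55 0.17 0 0 0.98 1;-0.56 0.55 0.17 0 0 0.98 1;-0.56 0.55 0.17 0 0 0.98 1;-0.56 0.55 0.17 0 0 0.98 1;-0.56 0.55 0.17 0 0 0.98 1")

```text
time_s: 3.3
eef_pos: [420.2, 345.2, 170.4]
ee_rot: [0.0, 0.787, 0.617, 0.0]
force: [-0.4, 0.4, 0.6]
grip_width: 1.002
```

>>> drive_tool(series="-0.23 0.75 0.17 0 0 0.98 1;-0.23 0.75 0.17 0 0 0.98 1;-0.23 0.75 0.17 0 0 0.98 1;-0.23 0.75 0.17 0 0 0.98 1;-0.23 0.75 0.17 0 0 0.98 1;-0.23 0.75 0.17 0 0 0.98 1")

```text
time_s: 3.9
eef_pos: [500.8, 297.3, 150.1]
ee_rot: [-0.0, 0.913, 0.409, 0.0]
force: [0.0, -0.3, 0.8]
grip_width: 0.994
```

```bash
python3 plan.py 500.5,294,150,-0.745 500.5,294,34,-0.745; python3 - <<'E'
from h import *
p=cap('top','t2.png');s=cap('scene','sc2.png')
a=cv2.cvtColor(p['frame'],4)[140:270,200:460];b=cv2.cvtColor(s['frame'],4)[165:285,200:460]
cv2.imwrite('pics/v2.png',np.vstack([cv2.resize(x,None,fx=3,fy=2.4 if 0 else 2.3) for x in(a,b)]))
E
```

```text
now [500.8 297.3 150.1] psi -0.728 F [ 0.  -0.3  0.8] w 0.994 t 3.9
-0.022 0.017 0.001 0.001 -0.001 0.034 x 1
--
-0 -0 0.967 -0 -0 0 x 4
--
```

View pics/v2.png

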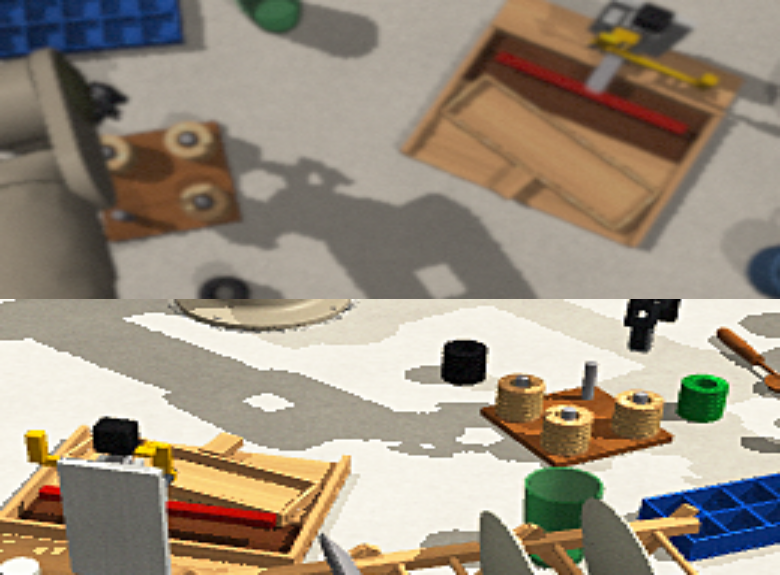

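The arm hangs above the right-hand spool: gripper at (650,320), spool at (638,400) in the scene half. The tray is unchanged. I go down and grasp.

>>> drive_tool(series="-0.02 0.02 0.3 0 0 0.03 1;-0.02 0.02 0.6 0 0 0.03 1;-0.02 0.02 0.85 0 0 0.03 1;-0.02 0.02 0.967 0 0 0.03 1;-0.02 0.02 0.967 0 0 0.03 1;-0.02 0.02 0.967 0 0 0.03 0.3;-0.02 0.02 0.967 0 0 0.03 0.3;-0.02 0.02 0.967 0 0 0.03 0.3;-0.02 0.02 0.967 0 0 0.03 0.3;-0.02 0.02 0.967 0 0 0.03 0.3;-0.02 0.02 0.967 0 0 0.03 0.3;-0.02 0.02 0.967 0 0 0.03 0.3", newtons=50)

```text
time_s: 5.2
eef_pos: [502.0, 294.3, 35.8]
ee_rot: [0.0, 0.916, 0.402, 0.002]
force: [-0.4, 0.6, 6.6]
grip_width: 0.56
```

>>> drive_tool(series="0 0 -0.15 0 0 0 0.3;0 0 -0.3 0 0 0 0.3;0 0 -0.5 0 0 0 0.3;0 0 -0.75 0 0 0 0.3;0 0 -0.95 0 0 0 0.3;0 0 -0.95 0 0 0 0.3")

```text
time_s: 5.8
eef_pos: [503.0, 294.7, 153.7]
ee_rot: [0.0, 0.916, 0.402, 0.005]
force: [-0.2, -0.3, -1.7]
grip_width: 0.56
```

```bash
python3 plan.py  546,-138,145,-0.745 546,-138,40,-0.745
```

```text
now [503.  294.7 153.7] psi -0.743 F [-0.2 -0.3 -1.7] w 0.56 t 5.8
-0.804 0.901 0.021 0.003 -0.006 0.001 x 4
-0.804 0.902 0.022 0.004 -0.007 0.001 x 4
-0.803 0.902 0.023 0.003 -0.006 0.001 x 4
--
-0.001 0 0.875 0 -0 0 x 4
--
```

>>> drive_tool(series="-0.3 0.33 0 0 0 0 0.3;-0.55 0.6 0.02 0 0 0 0.3;-0.8 0.9 0.02 0 0 0 0.3;-0.8 0.9 0.02 0 0 0 0.3;-0.8 0.9 0.02 0 0 0 0.3")

```text
time_s: 6.3
eef_pos: [517.4, 150.2, 150.3]
ee_rot: [0.0, 0.916, 0.401, 0.005]
force: [-0.8, -0.1, -1.3]
grip_width: 0.563
```

>>> drive_tool(series="-0.3 0.33 0 0 0 0 0.3;-0.55 0.6 0.02 0 0 0 0.3;-0.8 0.9 0.02 0 0 0 0.3;-0.8 0.9 0.02 0 0 0 0.3;-0.8 0.9 0.02 0 0 0 0.3")

```text
time_s: 6.8
eef_pos: [531.5, 6.8, 146.9]
ee_rot: [-0.0, 0.916, 0.401, 0.005]
force: [-1.1, 0.3, -0.8]
grip_width: 0.564
```

>>> drive_tool(series="-0.3 0.33 0 0 0 0 0.3;-0.55 0.6 0.02 0 0 0 0.3;-0.8 0.9 0.02 0 0 0 0.3;-0.8 0.9 0.02 0 0 0 0.3;-0.8 0.9 0.02 0 0 0 0.3")

```text
time_s: 7.3
eef_pos: [545.9, -135.7, 143.5]
ee_rot: [-0.001, 0.916, 0.401, 0.005]
force: [-0.4, 0.4, -0.9]
grip_width: 0.562
```

```bash
python3 plan.py  546,-138,43,-0.745; python3 - <<'E'
from h import *
s=cap('scene','sc3.png');p=cap('top','t3.png')
b=cv2.cvtColor(s['frame'],4)[170:280,190:320];a=cv2.cvtColor(p['frame'],4)[140:250,330:460]
cv2.imwrite('pics/v3.png',np.hstack([cv2.resize(x,None,fx=3,fy=3,interpolation=2) for x in (b,a)]))
E
```

```text
now [ 545.9 -135.7  143.5] psi -0.745 F [-0.4  0.4 -0.9] w 0.562 t 7.3
-0.021 0.012 0.838 0.004 -0.018 -0 x 3
--
```

View pics/v3.png

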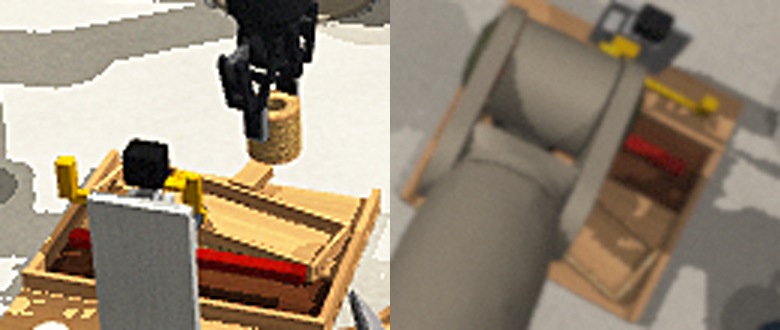

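The spool is held upright above the tray's right-hand part in the scene half (275,130), and the tray is unchanged. I lower it.

>>> drive_tool(series="-0.02 0.01 0.3 0 -0.02 0 0.3;-0.02 0.01 0.6 0 -0.02 0 0.3;-0.02 0.01 0.75 0 -0.02 0 0.3;-0.02 0.01 0.8 0 -0.02 0 0.3;-0.02 0.01 0.82 0 -0.02 0 0.3;-0.02 0.01 0.84 0 -0.02 0 0.3;-0.02 0.01 0.845 0 -0.02 0 0.3;-0.02 0.01 0.845 0 -0.02 0 0.3")

```text
time_s: 8.2
eef_pos: [546.3, -137.0, 43.1]
ee_rot: [0.002, 0.916, 0.402, 0.0]
force: [1.5, -0.6, -1.4]
grip_width: 0.557
```

```bash
python3 plan.py  546,-138,41,-0.745
```

```text
now [ 546.3 -137.    43.1] psi -0.743 F [ 1.5 -0.6 -1.4] w 0.557 t 8.2
-0.008 0.004 0.018 0.007 0.001 0.003 x 1
--
```

>>> drive_tool(series="0 0 0.015 0 0 0 0.3;0 0 0.015 0 0 0 0.3;0 0 0.015 0 0 0 0.65;0 0 0.015 0 0 0 0.75;0 0 0.015 0 0 0 0.85;0 0 0.01 0 0 0 0.85;0 0 -0.1 0 0 0 0.85;0 0 -0.4 0 0 0 0.85;0 0 -0.8 0 0 0 0.85;0 0 -0.8 0 0 0 0.85")

```text
time_s: 9.2
eef_pos: [548.7, -137.8, 146.3]
ee_rot: [0.006, 0.916, 0.402, 0.004]
force: [0.4, 0.1, 0.3]
grip_width: 0.851
```

```bash
python3 plan.py  518,206,140,-0.745 518,206,35,-0.745
```

```text
now [ 548.7 -137.8  146.3] psi -0.743 F [0.4 0.1 0.3] w 0.851 t 9.2
0.646 -0.709 0.008 0.01 -0.002 0.001 x 4
0.645 -0.71 0.012 0.01 -0.002 0.001 x 4
0.645 -0.709 0.014 0.01 -0.002 0.002 x 4
--
-0 -0.001 0.875 0 0 -0 x 4
--
```

>>> drive_tool(series="0.32 -0.35 0 0 0 0 1;0.645 -0.71 0.01 0.01 0 0 1;0.645 -0.71 0.01 0.01 0 0 1;0.645 -0.71 0.01 0.01 0 0 1")

```text
time_s: 9.6
eef_pos: [538.3, -21.6, 144.6]
ee_rot: [0.004, 0.915, 0.403, 0.004]
force: [0.2, -0.6, -0.2]
grip_width: 0.997
```

>>> drive_tool(series="0.32 -0.35 0 0 0 0 1;0.645 -0.71 0.01 0.01 0 0 1;0.645 -0.71 0.01 0.01 0 0 1;0.645 -0.71 0.01 0.01 0 0 1")

```text
time_s: 10.0
eef_pos: [527.7, 93.7, 143.0]
ee_rot: [0.002, 0.915, 0.404, 0.003]
force: [0.6, -1.0, -0.3]
grip_width: 0.999
```

>>> drive_tool(series="0.32 -0.35 0 0 0 0 1;0.645 -0.71 0.01 0.01 0 0 1;0.645 -0.71 0.01 0.01 0 0 1;0.645 -0.71 0.01 0.01 0 0 1")

```text
time_s: 10.4
eef_pos: [517.3, 208.4, 141.5]
ee_rot: [0.0, 0.914, 0.405, 0.002]
force: [-0.1, -1.3, -0.2]
grip_width: 0.999
```

```bash
python3 plan.py  518,206,140,-0.745 518,206,35,-0.745; python3 - <<'E'
from h import *
p=cap('top','t4.png');s=cap('scene','sc4.png')
a=cv2.cvtColor(p['frame'],4)[130:255,330:460];b=cv2.cvtColor(s['frame'],4)[185:310,190:320]
cv2.imwrite('pics/v4.png',np.hstack([cv2.resize(x,None,fx=3,fy=3,interpolation=2) for x in (b,a)]))
E
```

```text
now [517.3 208.4 141.5] psi -0.737 F [-0.1 -1.3 -0.2] w 0.999 t 10.4
-0.01 0.018 0.012 0.003 -0.007 0.016 x 1
--
-0 -0 0.875 0 0 0 x 4
--
```

View pics/v4.png

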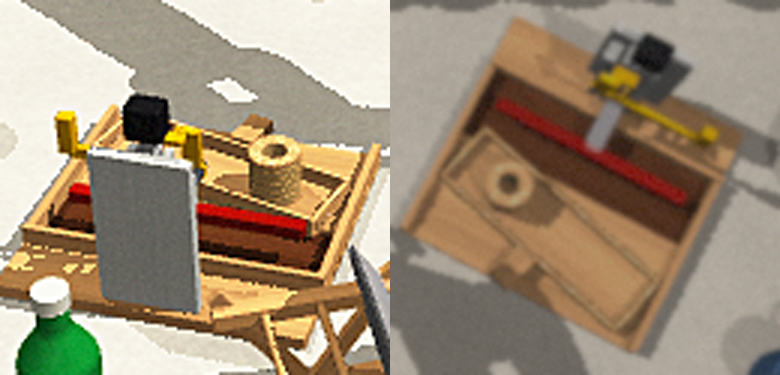

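The spool stands upright in the tray, at (508,183) in the top half, centred across the tray. Now the second one.

>>> drive_tool(series="-0.01 0.02 0.3 0 0 0.016 1;-0.01 0.02 0.6 0 0 0.016 1;-0.01 0.02 0.8 0 0 0.016 1;-0.01 0.02 0.88 0 0 0.016 1;-0.01 0.02 0.88 0 0 0.016 1;-0.01 0.02 0.88 0 0 0.016 0.3;-0.01 0.02 0.88 0 0 0.016 0.3;-0.01 0.02 0.88 0 0 0.016 0.3;-0.01 0.02 0.88 0 0 0.016 0.3;-0.01 0.02 0.88 0 0 0.016 0.3;-0.01 0.02 0.88 0 0 0.016 0.3;-0.01 0.02 0.88 0 0 0.016 0.3")

```text
time_s: 11.7
eef_pos: [519.7, 204.2, 37.6]
ee_rot: [0.001, 0.916, 0.4, 0.003]
force: [-1.7, -0.7, 7.4]
grip_width: 0.567
```

>>> drive_tool(series="0 0 -0.15 0 0 0 0.3;0 0 -0.3 0 0 0 0.3;0 0 -0.5 0 0 0 0.3;0 0 -0.75 0 0 0 0.3;0 0 -0.95 0 0 0 0.3;0 0 -0.95 0 0 0 0.3")

```text
time_s: 12.3
eef_pos: [520.5, 204.4, 155.4]
ee_rot: [0.001, 0.916, 0.4, 0.006]
force: [1.3, 0.6, -1.3]
grip_width: 0.565
```

```bash
python3 plan.py  504,-184,145,-0.745 504,-184,43,-0.745
```

```text
now [520.5 204.4 155.4] psi -0.747 F [ 1.3  0.6 -1.3] w 0.565 t 12.3
-0.823 0.699 0.026 0.005 -0.007 -0.001 x 4
-0.824 0.699 0.026 0.005 -0.007 -0.001 x 4
-0.823 0.698 0.028 0.006 -0.007 -0.002 x 4
--
-0 0 0.85 -0 -0 0 x 3
--
```

>>> drive_tool(series="-0.3 0.25 0 0 0 0 0.3;-0.55 0.47 0.02 0 0 0 0.3;-0.82 0.7 0.02 0 0 0 0.3;-0.82 0.7 0.02 0 -0.01 0 0.3;-0.82 0.7 0.02 0 -0.01 0 0.3")

```text
time_s: 12.8
eef_pos: [515.1, 74.7, 152.1]
ee_rot: [0.002, 0.917, 0.4, 0.004]
force: [-0.0, -0.0, -1.9]
grip_width: 0.564
```

>>> drive_tool(series="-0.3 0.25 0 0 0 0 0.3;-0.55 0.47 0.02 0 0 0 0.3;-0.82 0.7 0.02 0 0 0 0.3;-0.82 0.7 0.02 0 -0.01 0 0.3;-0.82 0.7 0.02 0 -0.01 0 0.3")

```text
time_s: 13.3
eef_pos: [509.7, -54.0, 149.4]
ee_rot: [0.003, 0.917, 0.4, 0.001]
force: [0.5, 0.7, -0.8]
grip_width: 0.568
```

>>> drive_tool(series="-0.3 0.25 0 0 0 0 0.3;-0.55 0.47 0.02 0 0 0 0.3;-0.82 0.7 0.02 0 0 0 0.3;-0.82 0.7 0.02 0 -0.01 0 0.3;-0.82 0.7 0.02 0 -0.01 0 0.3;-0.82 0.7 0.02 0 -0.01 0 0.3")

```text
time_s: 13.9
eef_pos: [504.6, -181.3, 147.3]
ee_rot: [0.003, 0.916, 0.401, -0.001]
force: [-0.3, 1.4, -1.1]
grip_width: 0.568
```

```bash
python3 plan.py  504,-184,44,-0.745; python3 - <<'E'
from h import *
s=cap('scene','sc5.png');t=cv2.imread('pics/sc4.png');b=cv2.cvtColor(s['frame'],4)
m=np.abs(b.astype(int)-t).sum(2)[214:300,200:320]
print('changed px in board zone',(m>90).sum())
E
```

```text
now [ 504.6 -181.3  147.3] psi -0.746 F [-0.3  1.4 -1.1] w 0.568 t 13.9
-0.016 0.006 0.861 0.011 0.009 -0.003 x 3
--
changed px in board zone 1532
```

```bash
cd pics; python3 -c "
import cv2;cv2.imwrite('v5.png',cv2.resize(cv2.imread('sc5.png')[170:300,190:320],None,fx=4,fy=4,interpolation=2))"
```

```text
(no output)
```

View pics/v5.png

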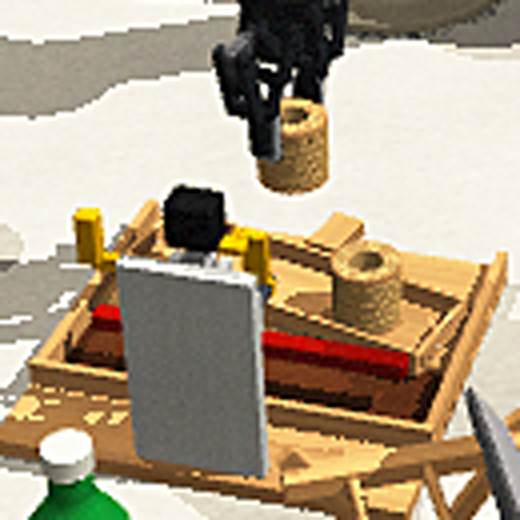

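The tray and first spool are unchanged (the difference was shadow), and the second spool hangs upright at (295,145). I lower and release it.

>>> drive_tool(series="-0.02 0.01 0.3 0 0 0 0.3;-0.02 0.01 0.6 0 0 0 0.3;-0.02 0.01 0.75 0 0 0 0.3;-0.02 0.01 0.82 0 0 0 0.3;-0.02 0.01 0.85 0 0 0 0.3;-0.02 0.01 0.87 0 0 0 0.3;-0.02 0.01 0.87 0 0 0 0.3;-0.02 0.01 0.875 0 0 0 0.3")

```text
time_s: 14.75
eef_pos: [504.5, -184.9, 43.3]
ee_rot: [0.004, 0.916, 0.401, -0.0]
force: [0.1, -0.4, -1.5]
grip_width: 0.57
```

>>> drive_tool(series="0 0 0.005 0 0 0 0.6;0 0 0.005 0 0 0 0.7;0 0 0.005 0 0 0 0.8;0 0 0.005 0 0 0 0.85;0 0 -0.1 0 0 0 0.85;0 0 -0.4 0 0 0 0.85;0 0 -0.8 0 0 0 0.85;0 0 -0.8 0 0 0 0.85")

```text
time_s: 15.55
eef_pos: [506.7, -185.5, 146.0]
ee_rot: [0.009, 0.916, 0.401, 0.003]
force: [-0.6, 0.5, -0.6]
grip_width: 0.851
```

```bash
python3 plan.py  430,188.5,142,-0.745
```

```text
now [ 506.7 -185.5  146. ] psi -0.746 F [-0.6  0.5 -0.6] w 0.851 t 15.55
0.619 -0.861 -0.006 0.013 0.001 -0.001 x 4
0.619 -0.861 -0.001 0.012 0.002 -0 x 4
0.618 -0.862 0.006 0.013 0.001 -0.001 x 4
--
```

>>> drive_tool(series="0.3 -0.43 0 0 0 0 1;0.62 -0.86 0 0.01 0 0 1;0.62 -0.86 0 0.01 0 0 1;0.62 -0.86 0 0.01 0 0 1")

```text
time_s: 15.95
eef_pos: [480.8, -58.2, 144.7]
ee_rot: [0.007, 0.915, 0.402, 0.002]
force: [0.6, -1.0, 0.3]
grip_width: 0.999
```

>>> drive_tool(series="0.3 -0.43 0 0 0 0 1;0.62 -0.86 0 0.01 0 0 1;0.62 -0.86 0 0.01 0 0 1;0.62 -0.86 0 0.01 0 0 1")

```text
time_s: 16.35
eef_pos: [454.6, 68.5, 143.6]
ee_rot: [0.004, 0.915, 0.404, 0.001]
force: [0.4, -0.3, 0.0]
grip_width: 1.0
```

>>> drive_tool(series="0.3 -0.43 0 0 0 0 1;0.62 -0.86 0 0.01 0 0 1;0.62 -0.86 0 0.01 0 0 1;0.62 -0.86 0 0.01 0 0 1;0.62 -0.86 0 0.01 0 0 1")

```text
time_s: 16.85
eef_pos: [429.1, 192.4, 142.7]
ee_rot: [0.002, 0.915, 0.404, 0.001]
force: [0.2, -0.4, 0.3]
grip_width: 0.997
```

```bash
python3 plan.py  430,188.5,140,-0.745 430,188.5,36,-0.745; python3 - <<'E'
from h import *
p=cap('top','t6.png');s=cap('scene','sc6.png')
E
```

```text
now [429.1 192.4 142.7] psi -0.739 F [ 0.2 -0.4  0.3] w 0.997 t 16.85
-0.019 0.027 0.023 0.01 0.002 0.012 x 1
--
0 0 0.866 -0 -0 0 x 3
--
```

>>> drive_tool(series="-0.02 0.025 0.3 0.01 0 0.01 1;-0.02 0.025 0.6 0.01 0 0.01 1;-0.02 0.025 0.8 0.01 0 0.01 1;-0.02 0.025 0.89 0.01 0 0.01 1;-0.02 0.025 0.89 0.01 0 0.01 1;-0.02 0.025 0.89 0.01 0 0.01 0.3;-0.02 0.025 0.89 0.01 0 0.01 0.3;-0.02 0.025 0.89 0.01 0 0.01 0.3;-0.02 0.025 0.89 0.01 0 0.01 0.3;-0.02 0.025 0.89 0.01 0 0.01 0.3;-0.02 0.025 0.89 0.01 0 0.01 0.3;-0.02 0.025 0.89 0.01 0 0.01 0.3")

```text
time_s: 18.15
eef_pos: [430.8, 187.6, 37.1]
ee_rot: [0.0, 0.916, 0.401, 0.001]
force: [-1.5, -1.4, 6.7]
grip_width: 0.559
```

>>> drive_tool(series="0 0 -0.15 0 0 0 0.3;0 0 -0.3 0 0 0 0.3;0 0 -0.5 0 0 0 0.3;0 0 -0.75 0 0 0 0.3;0 0 -0.95 0 0 0 0.3;0 0 -0.95 0 0 0 0.3")

```text
time_s: 18.75
eef_pos: [432.1, 188.0, 154.3]
ee_rot: [0.001, 0.916, 0.401, 0.004]
force: [1.4, -0.0, -1.0]
grip_width: 0.557
```

```bash
cd pics; python3 -c "
import cv2,numpy as np
cv2.imwrite('v6.png',np.hstack([cv2.resize(x,None,fx=3,fy=3,interpolation=2) for x in (cv2.imread('sc6.png')[185:310,190:320],cv2.imread('t6.png')[130:255,330:460])]))"; cd ..;python3 plan.py  462,-229.5,145,-0.745
```

```text
now [432.1 188.  154.3] psi -0.745 F [ 1.4 -0.  -1. ] w 0.557 t 18.75
-0.796 0.847 0.026 0.003 -0.004 -0 x 4
-0.796 0.848 0.026 0.004 -0.004 -0 x 4
-0.796 0.847 0.025 0.003 -0.004 -0 x 4
--
```

View pics/v6.png

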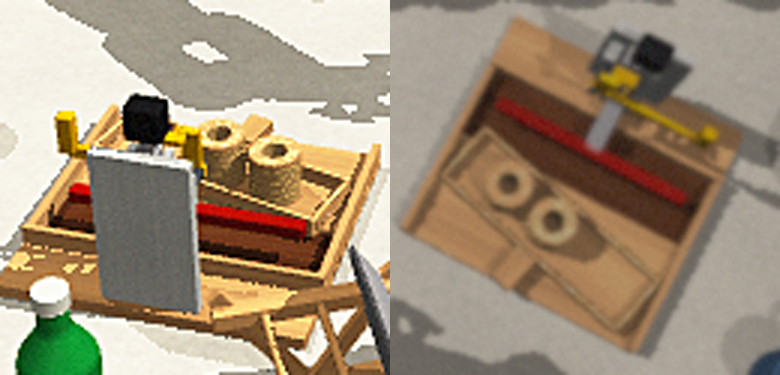

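Two spools stand in the tray, at (508,183) and (553,221) in the top half, and the tray is unmoved. Now the third.

>>> drive_tool(series="-0.3 0.32 0 0 0 0 0.3;-0.55 0.58 0.02 0 0 0 0.3;-0.8 0.85 0.02 0 0 0 0.3;-0.8 0.85 0.02 0 0 0 0.3;-0.8 0.85 0.02 0 0 0 0.3")

```text
time_s: 19.25
eef_pos: [441.6, 47.8, 151.2]
ee_rot: [0.001, 0.916, 0.4, 0.003]
force: [-0.3, -0.2, -1.4]
grip_width: 0.56
```

>>> drive_tool(series="-0.3 0.32 0 0 0 0 0.3;-0.55 0.58 0.02 0 0 0 0.3;-0.8 0.85 0.02 0 0 0 0.3;-0.8 0.85 0.02 0 0 0 0.3;-0.8 0.85 0.02 0 0 0 0.3")

```text
time_s: 19.75
eef_pos: [451.0, -91.2, 148.1]
ee_rot: [0.0, 0.916, 0.4, 0.003]
force: [-0.5, 0.9, -1.4]
grip_width: 0.561
```

>>> drive_tool(series="-0.3 0.32 0 0 0 0 0.3;-0.55 0.58 0.02 0 0 0 0.3;-0.8 0.85 0.02 0 0 0 0.3;-0.8 0.85 0.02 0 0 0 0.3;-0.8 0.85 0.02 0 0 0 0.3;-0.8 0.85 0.02 0 0 0 0.3")

```text
time_s: 20.35
eef_pos: [460.8, -228.9, 145.3]
ee_rot: [-0.0, 0.916, 0.401, 0.003]
force: [0.1, 1.0, -1.2]
grip_width: 0.559
```

```bash
python3 plan.py  462,-229.5,43,-0.745; python3 - <<'E'
from h import *
s=cap('scene','sc7.png');t=cv2.imread('pics/sc5.png');b=cv2.cvtColor(s['frame'],4)
# tray right end zone: compare edges with sc5
m=np.abs(b.astype(int)-t).sum(2)[230:275,262:318]
print('changed px',(m>120).sum())
E
```

```text
now [ 460.8 -228.9  145.3] psi -0.745 F [ 0.1  1.  -1.2] w 0.559 t 20.35
-0.002 0.009 0.852 0.003 -0.011 -0 x 3
--
changed px 166
```

>>> drive_tool(series="0 0.01 0.3 0 -0.01 0 0.3;0 0.01 0.6 0 -0.01 0 0.3;0 0.01 0.75 0 -0.01 0 0.3;0 0.01 0.82 0 -0.01 0 0.3;0 0.01 0.84 0 -0.01 0 0.3;0 0.01 0.855 0 -0.01 0 0.3;0 0.01 0.86 0 -0.01 0 0.3;0 0.01 0.86 0 -0.01 0 0.3")

```text
time_s: 21.2
eef_pos: [462.6, -229.7, 42.9]
ee_rot: [0.001, 0.916, 0.401, 0.001]
force: [-0.8, -0.3, -1.9]
grip_width: 0.56
```

>>> drive_tool(series="0 0 0.005 0 0 0 0.6;0 0 0.005 0 0 0 0.7;0 0 0.005 0 0 0 0.8;0 0 0.005 0 0 0 0.85;0 0 -0.1 0 0 0 0.85;0 0 -0.4 0 0 0 0.85;0 0 -0.8 0 0 0 0.85;0 0 -0.98 0 0 0 0.85")

```text
time_s: 22.0
eef_pos: [463.2, -230.2, 165.4]
ee_rot: [0.004, 0.916, 0.401, 0.002]
force: [0.0, -0.5, 0.0]
grip_width: 0.849
```

```bash
python3 plan.py 600,-250,270,-0.745 651,-264,270,-0.496 
```

```text
now [ 463.2 -230.2  165.4] psi -0.745 F [ 0.  -0.5  0. ] w 0.849 t 22.0
0.652 0.958 -0.862 0.019 -0.002 0.001 x 5
--
0.203 0.392 -0 0 0 -0.498 x 3
--
```

>>> drive_tool(series="0.1 0.15 -0.4 0.02 0 0 0.9;0.3 0.5 -0.7 0.02 0 0 0.9;0.65 0.96 -0.86 0.02 0 0 0.9;0.65 0.96 -0.86 0.02 0 0 0.9;0.65 0.96 -0.86 0.02 0 0 0.9;0.65 0.96 -0.86 0.02 0 0 0.9", newtons=80)

```text
time_s: 22.6
eef_pos: [599.9, -250.1, 269.7]
ee_rot: [-0.001, 0.916, 0.402, 0.0]
force: [-0.6, 0.1, -0.7]
grip_width: 0.902
```

>>> drive_tool(series="0.2 0.39 0 0 0 -0.5 0.9;0.2 0.39 0 0 0 -0.5 0.9;0.2 0.39 0 0 0 -0.5 0.9;0.2 0.39 0 0 0 -0.5 0.9;0.2 0.39 0 0 0 -0.5 0.9")

```text
time_s: 23.1
eef_pos: [649.7, -264.0, 270.9]
ee_rot: [-0.0, 0.859, 0.512, 0.0]
force: [-0.4, 0.1, 0.2]
grip_width: 0.898
```

```bash
python3 plan.py 651.5,-264,181,-0.496; python3 - <<'E'
from h import *
s=cap('scene','sc8.png');p=cap('top','t8.png')
np.set_printoptions(precision=1,suppress=True)
print('proj TCP/knobtop', proj(s,[[651.5,-264,212],telemetry.sense()['eef_pos']]), proj(p,[[651.5,-264,212]]))
cv2.imwrite('pics/v8.png',np.hstack([cv2.resize(cv2.cvtColor(x['frame'],4)[a:a+130,b:b+130],None,fx=3,fy=3,interpolation=2) for x,a,b in ((s,170,190),(p,130,330))]))
E
```

```text
now [ 649.7 -264.   270.9] psi -0.497 F [-0.4  0.1  0.2] w 0.898 t 23.1
0.007 0.013 0.75 0 -0.002 -0.002 x 3
--
proj TCP/knobtop [[238.5 217.6]
 [236.7 197.1]] [[418.1 146.4]]
```

View pics/v8.png

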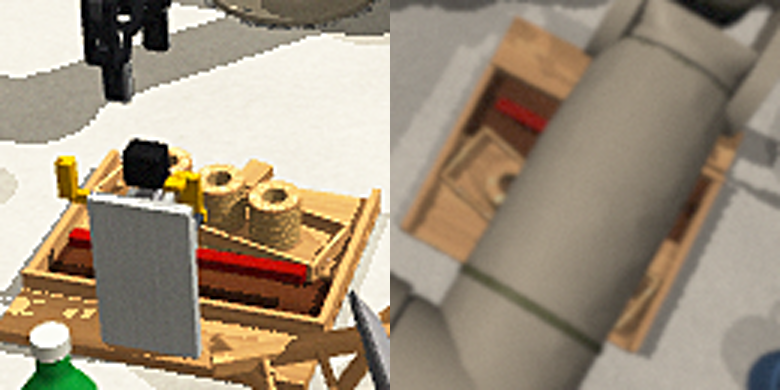

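The knob's top face is at (147,148), matching the projection (145,143), the gripper hangs above it, and three spools stand in the tray. I go down and pinch.

>>> drive_tool(series="0.005 0.013 0.3 0 0 0 0.9;0.005 0.013 0.55 0 0 0 0.9;0.005 0.013 0.7 0 0 0 0.9;0.005 0.013 0.75 0 0 0 0.9;0.005 0.013 0.75 0 0 0 0.1;0.005 0.013 0.75 0 0 0 0.1;0.005 0.013 0.75 0 0 0 0.1;0.005 0.013 0.75 0 0 0 0.1;0.005 0.013 0.75 0 0 0 0.1;0.005 0.013 0.75 0 0 0 0.1;0.005 0.013 0.75 0 0 0 0.1;0.005 0.013 0.75 0 0 0 0.1;0.005 0.013 0.75 0 0 0 0.1", newtons=80)

```text
time_s: 24.5
eef_pos: [652.8, -264.9, 182.5]
ee_rot: [0.002, 0.859, 0.512, 0.002]
force: [5.1, -2.5, 2.3]
grip_width: 0.288
```

```bash
python3 plan.py 651.5,-264,205,-0.496
```

```text
now [ 652.8 -264.9  182.5] psi -0.496 F [ 5.1 -2.5  2.3] w 0.288 t 24.5
0.001 -0.012 -0.187 0.011 -0.002 -0 x 2
--
```

>>> drive_tool(series="0 0 -0.04 0 0 0 0.1;0 0 -0.08 0 0 0 0.1;0 0 -0.12 0 0 0 0.1;0 0 -0.16 0 0 0 0.1;0 0 -0.2 0 0 0 0.1;0 0 -0.2 0 0 0 0.1;0 0 -0.185 0 0 0 0.1;0 0 -0.17 0 0 0 0.1;0 0 -0.17 0 0 0 0.1")

```text
time_s: 25.4
eef_pos: [652.8, -264.9, 202.5]
ee_rot: [0.002, 0.859, 0.512, 0.002]
force: [4.6, -1.6, -5.1]
grip_width: 0.285
```

```bash
python3 plan.py 652.8,-264.9,226.5,-0.496
```

```text
now [ 652.8 -264.9  202.5] psi -0.496 F [ 4.6 -1.6 -5.1] w 0.285 t 25.4
0 0.002 -0.2 0.011 -0.002 -0.001 x 2
--
```

>>> drive_tool(series="0 0 -0.04 0 0 0 0.1;0 0 -0.08 0 0 0 0.1;0 0 -0.12 0 0 0 0.1;0 0 -0.16 0 0 0 0.1;0 0 -0.2 0 0 0 0.1;0 0 -0.2 0 0 0 0.1;0 0 -0.185 0 0 0 0.1;0 0 -0.17 0 0 0 0.1;0 0 -0.17 0 0 0 0.1")

```text
time_s: 26.3
eef_pos: [652.8, -264.8, 222.4]
ee_rot: [0.002, 0.859, 0.512, 0.002]
force: [5.9, -1.6, -4.8]
grip_width: 0.294
```

>>> drive_tool(series="0 0 -0.04 0 0 0 0.1;0 0 -0.08 0 0 0 0.1;0 0 -0.12 0 0 0 0.1;0 0 -0.16 0 0 0 0.1;0 0 -0.2 0 0 0 0.1;0 0 -0.2 0 0 0 0.1;0 0 -0.185 0 0 0 0.1;0 0 -0.17 0 0 0 0.1;0 0 -0.17 0 0 0 0.1")

```text
time_s: 27.2
eef_pos: [652.8, -264.8, 242.4]
ee_rot: [0.002, 0.859, 0.512, 0.002]
force: [5.5, -2.2, -4.1]
grip_width: 0.292
```

```bash
python3 plan.py 652.8,-264.9,242.5,-0.496
```

```text
now [ 652.8 -264.8  242.4] psi -0.496 F [ 5.5 -2.2 -4.1] w 0.292 t 27.2
-0 0 -0.001 0.012 -0.002 -0 x 1
--
```

>>> drive_tool(series="0 0 0 0 0 0 0.3;0 0 0 0 0 0 0.5;0 0 0 0 0 0 0.7;0 0 0 0 0 0 0.85;0 0 0 0 0 0 0.85;0 0 -0.2 0 0 0 0.85;0 0 -0.4 0 0 0 0.85;0 0 -0.4 0 0 0 0.85")

```text
time_s: 28.0
eef_pos: [653.1, -265.1, 294.4]
ee_rot: [0.005, 0.859, 0.512, 0.004]
force: [0.1, -0.0, 1.1]
grip_width: 0.846
```

```bash
python3 plan.py 454,-138,150,0.826
```

```text
now [ 653.1 -265.1  294.4] psi -0.496 F [ 0.1 -0.   1.1] w 0.846 t 28.0
0.047 -0.659 0.393 0.007 0.005 -0.881 x 4
0.322 -0.575 0.395 0.008 0.005 -0.882 x 4
0.536 -0.382 0.399 0.007 0.005 -0.881 x 4
--
```

>>> drive_tool(series="0.05 -0.66 -0.02 0 0 -0.88 0.85;0.05 -0.66 -0.02 0 0 -0.88 0.85;0.05 -0.66 -0.02 0 0 -0.88 0.85;0.05 -0.66 -0.02 0 0 -0.88 0.85;0.05 -0.66 -0.02 0 0 -0.88 0.85")

```text
time_s: 28.5
eef_pos: [586.5, -222.3, 295.4]
ee_rot: [0.006, 0.728, 0.686, 0.002]
force: [0.0, 0.3, 0.7]
grip_width: 0.852
```

>>> drive_tool(series="0.32 -0.58 0.2 0 0 -0.88 0.85;0.32 -0.58 0.2 0 0 -0.88 0.85;0.32 -0.58 0.2 0 0 -0.88 0.85;0.32 -0.58 0.2 0 0 -0.88 0.85;0.32 -0.58 0.2 0 0 -0.88 0.85")

```text
time_s: 29.0
eef_pos: [520.2, -180.5, 270.5]
ee_rot: [0.007, 0.563, 0.826, 0.001]
force: [-0.5, -0.8, -0.6]
grip_width: 0.846
```

>>> drive_tool(series="0.54 -0.38 0.9 0 0 -0.88 0.85;0.54 -0.38 0.9 0 0 -0.88 0.85;0.54 -0.38 0.9 0 0 -0.88 0.85;0.54 -0.38 0.9 0 0 -0.88 0.85;0.54 -0.38 0.9 0 0 -0.88 0.85")

```text
time_s: 29.5
eef_pos: [456.6, -138.3, 162.2]
ee_rot: [0.007, 0.372, 0.928, -0.001]
force: [0.3, 0.3, 0.5]
grip_width: 0.849
```

```bash
python3 plan.py 454,-138,150,0.826; python3 - <<'E'
from h import *
s=cap('scene','sc9.png');p=cap('top','t9.png')
cv2.imwrite('pics/v9.png',np.hstack([cv2.resize(cv2.cvtColor(x['frame'],4)[a:a+130,b:b+130],None,fx=3,fy=3,interpolation=2) for x,a,b in ((s,180,190),(p,130,330))]))
E
```

```text
now [ 456.6 -138.3  162.2] psi 0.809 F [0.3 0.3 0.5] w 0.849 t 29.5
0.019 -0.013 0.102 0.008 0.028 -0.034 x 1
--
```

View pics/v9.png

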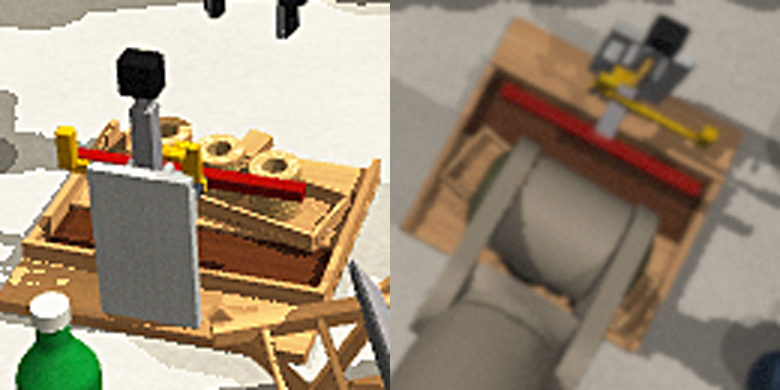

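Bar and knob are up (red bar at (245,182) in the scene half, above the spools), and all three spools stand in the tray. I go down onto the stub handle.

>>> drive_tool(series="0.005 0.005 0.3 0.01 0.03 -0.03 0.85;0.005 0.005 0.7 0.01 0.03 -0.03 0.85;0.005 0.005 0.95 0.01 0.03 -0.03 0.85;0.005 0.005 0.95 0.01 0.03 -0.03 0.85", newtons=60)

```text
time_s: 30.0
eef_pos: [458.2, -138.5, 46.7]
ee_rot: [-0.002, 0.365, 0.931, 0.0]
force: [0.5, -0.3, 1.1]
grip_width: 0.851
```

```bash
python3 plan.py 456,-136,17,0.826
```

```text
now [ 458.2 -138.5   46.7] psi 0.823 F [ 0.5 -0.3  1.1] w 0.851 t 30.0
0.027 0.003 0.247 -0.003 -0.008 -0.006 x 2
--
```

>>> drive_tool(series="0.03 0 0.12 0 0 0 0.85;0.03 0 0.22 0 0 0 0.85;0.03 0 0.245 0 0 0 0.85;0.03 0 0.245 0 0 0 0.6;0.03 0 0.245 0 0 0 0.5;0.03 0 0.245 0 0 0 0.4;0.03 0 0.245 0 0 0 0.1;0.03 0 0.245 0 0 0 0.1;0.03 0 0.245 0 0 0 0.1;0.03 0 0.245 0 0 0 0.1;0.03 0 0.245 0 0 0 0.1;0.03 0 0.245 0 0 0 0.1")

```text
time_s: 31.2
eef_pos: [455.7, -136.4, 18.1]
ee_rot: [-0.002, 0.365, 0.931, -0.0]
force: [-4.8, -0.8, 7.8]
grip_width: 0.284
```

```bash
python3 plan.py; python3 - <<'E'
from h import *
q=(551.8,-210.2,-.4962)
p=np.array(telemetry.sense()['eef_pos'][:2])-q[:2];c,s=np.cos(q[2]),np.sin(q[2]);print('stub in deck',c*p[0]+s*p[1],-s*p[0]+c*p[1])
W=lambda x,y:(q[0]+c*x-s*y,q[1]+s*x+c*y)
print('straight at -66:',W(-66-68,0),'at -54',W(-122,0),'seat',W(41-68,0))
E
```

```text
now [ 455.7 -136.4   18.1] psi 0.823 F [-4.8 -0.8  7.8] w 0.284 t 31.2
stub in deck -119.68596462367839 19.16690299853866
straight at -66: (np.float64(433.96066285251146), np.float64(-146.40430562615887)) at -54 (np.float64(444.5134393134806), np.float64(-152.1173528835178)) seat (np.float64(528.0562529628195), np.float64(-197.34564367094245))
```

>>> drive_tool(series="0 -0.02 0 0 0 -0.063 0.1;0 -0.04 0 0 0 -0.126 0.1;0 -0.06 0 0 0 -0.19 0.1;0 -0.08 0 0 0 -0.25 0.1;-0.01 -0.1 0 0 0 -0.315 0.1;-0.01 -0.12 0 0 0 -0.38 0.1;-0.02 -0.14 0 0 0 -0.44 0.1;-0.02 -0.16 0 0 0 -0.5 0.1;-0.02 -0.16 0 0 0 -0.5 0.1;-0.02 -0.16 0 0 0 -0.5 0.1", newtons=80)

```text
time_s: 32.2
eef_pos: [444.3, -152.2, 18.3]
ee_rot: [-0.002, 0.247, 0.969, -0.0]
force: [-1.5, -2.4, 0.8]
grip_width: 0.284
```

```bash
python3 plan.py 444.5,-152.1,18,1.0746 528,-197.3,18,1.0746; python3 - <<'E'
from h import *
s=cap('scene','sc10.png');p=cap('top','t10.png')
cv2.imwrite('pics/v10.png',np.hstack([cv2.resize(cv2.cvtColor(x['frame'],4)[a:a+130,b:b+130],None,fx=3,fy=3,interpolation=2) for x,a,b in ((s,180,190),(p,130,330))]))
E
```

```text
now [ 444.3 -152.2   18.3] psi 1.072 F [-1.5 -2.4  0.8] w 0.284 t 32.2
-0.001 0.002 0.002 -0.002 -0.006 -0.005 x 1
--
-0.791 -0 0 0 -0 -0 x 3
--
```

View pics/v10.png

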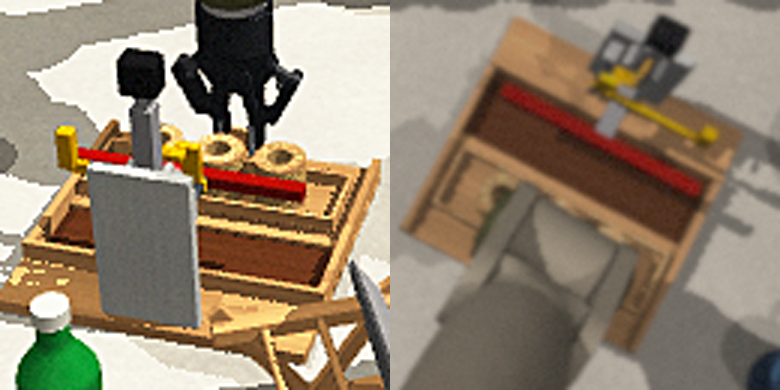

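The tray is now square to the board (front wall parallel to the pocket edge, about (170,200)-(335,240) in the scene half), with the bar up and the spools standing. I slide it in.

>>> drive_tool(series="-0.04 0 0 0 0 0 0.1;-0.1 0 0 0 0 0 0.1;-0.17 0 0 0 0 0 0.1;-0.24 0 0 0 0 0 0.1;-0.31 0 0 0 0 0 0.1;-0.38 0 0 0 0 0 0.1;-0.45 0 0 0 0 0 0.1;-0.52 0 0 0 0 0 0.1;-0.59 0 0 0 0 0 0.1;-0.65 0 0 0 0 0 0.1;-0.7 0 0 0 0 0 0.1;-0.74 0 0 0 0 0 0.1;-0.77 0 0 0 0 0 0.1;-0.78 0 0 0 0 0 0.1;-0.78 0 0 0 0 0 0.1")

```text
time_s: 33.8
eef_pos: [526.0, -196.4, 17.0]
ee_rot: [-0.003, 0.247, 0.969, 0.0]
force: [-0.7, 0.1, -8.0]
grip_width: 0.284
```

```bash
python3 plan.py 528,-197.3,18,1.0746 
```

```text
now [ 526.  -196.4   17. ] psi 1.072 F [-0.7  0.1 -8. ] w 0.284 t 33.8
-0.019 0.001 -0.008 -0.001 -0.011 -0.005 x 1
--
```

>>> drive_tool(series="-0.01 0 0 0 0 0 0.1;-0.02 0 0 0 0 0 0.1;-0.02 0 0 0 0 0 0.1")

```text
time_s: 34.1
eef_pos: [528.0, -197.4, 16.7]
ee_rot: [-0.003, 0.247, 0.969, 0.0]
force: [-0.1, -0.0, -6.8]
grip_width: 0.283
```

```bash
python3 plan.py 528,-197.3,18,1.0746 
```

```text
now [ 528.  -197.4   16.7] psi 1.072 F [-0.1 -0.  -6.8] w 0.283 t 34.1
0.001 0.001 -0.011 -0.001 -0.012 -0.005 x 1
--
```

>>> drive_tool(series="0 0 0.01 0 0 0 0.1;0 0 0.02 0 0 0 0.1;0 0 0.02 0 0 0 0.1")

```text
time_s: 34.4
eef_pos: [527.9, -197.4, 14.1]
ee_rot: [-0.003, 0.247, 0.969, 0.001]
force: [0.2, 0.7, -7.0]
grip_width: 0.286
```

>>> drive_tool(series="0 0 0 0 0 0 0.32;0 0 0 0 0 0 0.36;0 0 0 0 0 0 0.42;0 0 0 0 0 0 0.5;0 0 0 0 0 0 0.5")

```text
time_s: 34.9
eef_pos: [528.1, -197.5, 14.4]
ee_rot: [-0.003, 0.247, 0.969, 0.0]
force: [-0.1, 0.2, -0.9]
grip_width: 0.499
```

```bash
python3 plan.py; python3 - <<'E'
from h import *
s=cap('scene','sc11.png');p=cap('top','t11.png')
np.set_printoptions(precision=1,suppress=True)
q=(551.8,-210.2,-.4962);c,n=np.cos(q[2]),np.sin(q[2])
W=lambda x,y,z:(q[0]+c*x-n*y,q[1]+n*x+c*y,z)
im=cv2.cvtColor(s['frame'],4)
A=cv2.resize(im[180:310,190:320],None,fx=4,fy=4,interpolation=2)
def dr(pts,col):
    u=(proj(s,pts)-[190,180])*4+1.5
    cv2.polylines(A,[np.int32(u)],True,col,1)
for z,col in((26,(255,0,0)),(32,(0,255,0))): dr([W(41+a*38,b*128,z) for a,b in((1,1),(1,-1),(-1,-1),(-1,1))],col)
cv2.imwrite('pics/v11.png',A)
E
```

```text
now [ 528.1 -197.5   14.4] psi 1.072 F [-0.1  0.2 -0.9] w 0.499 t 34.9
```

View pics/v11.png

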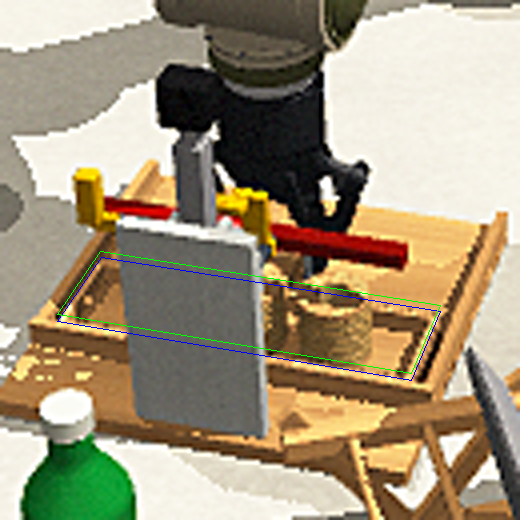

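The tray outline fits the projected seated one (line around (60,315)-(440,310)), and the spools stand under the raised bar. I check the drop by feeling the stub's top, which should be 30 mm if seated and 36 mm if not.

>>> drive_tool(series="0 0 -0.15 0 0 0 0.5;0.04 0 -0.35 0 0 0 0.4;0.04 0 -0.4 0 0 0 0;0.04 0 -0.4 0 0 0 0;0.04 0 -0.4 0 0 0 0;0.04 0 -0.4 0 0 0 0;0.04 0 -0.4 0 0 0 0;0.04 0 -0.3 0 0 0 0;0.04 0 -0.2 0 0 0 0;0.04 0 -0.18 0 0 0 0;0.04 0 -0.165 0 0 0 0;0.04 0 -0.165 0 0 0 0", newtons=30)

```text
time_s: 36.2
eef_pos: [523.9, -195.2, 33.9]
ee_rot: [-0.003, 0.247, 0.969, 0.001]
force: [-0.4, -0.1, 0.4]
grip_width: -0.003
```

>>> drive_tool(series="0 0 0.01 0 0 0 0;0 0 0.02 0 0 0 0;0 0 0.03 0 0 0 0;0 0 0.03 0 0 0 0")

```text
time_s: 36.6
eef_pos: [523.8, -195.2, 30.2]
ee_rot: [-0.003, 0.247, 0.969, 0.001]
force: [-0.2, 0.4, -0.3]
grip_width: 0.001
```

The stub top is at or below 30.2 mm (still no contact there), so the tray has dropped fully. Next the pawl.

>>> drive_tool(series="0.1 0 -0.4 0 0 0 0;0.2 0 -0.8 0 0 0 0;0.2 0 -1 0 0 0.3 0.3;0.2 0 -1 0 0 0.6 0.5;0.2 0 -1 0 0 0.8 0.5;0.2 0 -1 0 0 0.8 0.5;0.2 0 -1 0 0 0.8 0.5;0.2 0 -1 0 0 0.8 0.5", newtons=60)

```text
time_s: 37.4
eef_pos: [503.4, -184.0, 150.2]
ee_rot: [-0.003, 0.434, 0.901, -0.0]
force: [0.2, 0.1, -0.6]
grip_width: 0.501
```

```bash
python3 plan.py 505,-300,220,-0.496 581,-327,220,-0.496; python3 - <<'E'
from h import *
np.set_printoptions(precision=1,suppress=True)
s=cap('scene','sc12.png');p=cap('top','t12.png')
q=(551.8,-210.2,-.4962);c,n=np.cos(q[2]),np.sin(q[2])
U=[]
for nm,P in(('scene',s),('top',p)):
    h=cv2.cvtColor(P['frame'],cv2.COLOR_RGB2HSV);m=((h[...,0]>22)&(h[...,0]<32)&(h[...,1]>200)&(h[...,2]>90)).astype(np.uint8)
    pr=proj(P,[581,-327,158])[0]
    yy,xx=np.nonzero(m);k=(abs(xx-pr[0])<12)&(abs(yy-pr[1])<14);xx,yy=xx[k],yy[k]
    print(nm,'pred',pr,'n',k.sum(),'x',xx.min(),xx.max(),'y',yy.min(),yy.max(),'mean',xx.mean(),yy.mean())
    for r in range(yy.min(),yy.max()+1): print(r,xx[yy==r].min(),xx[yy==r].max(),end='; ')
    print()
print(proj(s,[[581,-327,165],[581,-327,125]]),proj(p,[[581,-327,165],[581,-327,125]]))
E
```

```text
now [ 503.4 -184.   150.2] psi 0.674 F [ 0.2  0.1 -0.6] w 0.501 t 37.4
-0.253 -0.198 -0.195 -0.004 -0.002 0.78 x 4
-0.31 -0.087 -0.195 -0.004 -0.002 0.78 x 4
-0.32 0.039 -0.194 -0.004 -0.003 0.78 x 4
--
0.103 0.664 0 0 0 -0 x 3
--
scene pred [212.3 223.3] n 28 x 209 219 y 222 237 mean 214.03571428571428 227.78571428571428
222 210 213; 223 209 214; 224 211 213; Traceback (most recent call last):
  File "<stdin>", line 11, in <module>
    return umr_minimum(a, axis, None, out, keepdims, initial, where)
ValueError: zero-size array to reduction operation minimum which has no identity
```

>>> drive_tool(series="-0.25 -0.2 -0.2 0 0 0.78 0.5;-0.25 -0.2 -0.2 0 0 0.78 0.5;-0.25 -0.2 -0.2 0 0 0.78 0.5;-0.25 -0.2 -0.2 0 0 0.78 0.5;-0.25 -0.2 -0.2 0 0 0.78 0.5")

```text
time_s: 38.0
eef_pos: [503.5, -222.4, 174.0]
ee_rot: [-0.003, 0.599, 0.801, -0.001]
force: [0.1, -0.0, -0.1]
grip_width: 0.499
```

>>> drive_tool(series="-0.31 -0.09 -0.2 0 0 0.78 0.5;-0.31 -0.09 -0.2 0 0 0.78 0.5;-0.31 -0.09 -0.2 0 0 0.78 0.5;-0.31 -0.09 -0.2 0 0 0.78 0.5;-0.31 -0.09 -0.2 0 0 0.78 0.5")

```text
time_s: 38.5
eef_pos: [503.7, -260.9, 197.8]
ee_rot: [-0.003, 0.741, 0.671, -0.001]
force: [0.8, -0.9, 0.2]
grip_width: 0.499
```

>>> drive_tool(series="-0.32 0.04 -0.2 0 0 0.78 0.5;-0.32 0.04 -0.2 0 0 0.78 0.5;-0.32 0.04 -0.2 0 0 0.78 0.5;-0.32 0.04 -0.2 0 0 0.78 0.5;-0.32 0.04 -0.2 0 0 0.78 0.5")

```text
time_s: 39.0
eef_pos: [504.9, -299.4, 221.5]
ee_rot: [-0.003, 0.856, 0.517, -0.002]
force: [-0.3, 0.0, 0.1]
grip_width: 0.501
```

```bash
python3 - <<'E'
from h import *
np.set_printoptions(precision=1,suppress=True)
s=cap('scene','sc13.png');p=cap('top','t13.png')
print('tab@165 scene',atz(s,(211.6,223.1),165),'top',atz(p,(435.6,174.2),165))
print('knob@212 scene',atz(s,(238.5,218.9),212),'top',atz(p,(417.6,146.6),212))
# seated tray from top: image for view
A=cv2.resize(cv2.cvtColor(p['frame'],4)[130:250,330:460],None,fx=4.5,fy=4.5,interpolation=2)
cv2.imwrite('pics/v13.png',A)
E
python3 plan.py 581,-327,220,-0.496
```

```text
tab@165 scene [ 589.8 -329.   165. ] top [ 579.5 -324.   165. ]
knob@212 scene [ 657.3 -264.8  212. ] top [ 650.9 -262.6  212. ]
now [ 504.9 -299.4  221.6] psi -0.487 F [-0.7 -0.1  0.2] w 0.502 t 39.1
0.093 0.668 0.008 -0.014 0.001 0.019 x 3
--
```

View pics/v13.png

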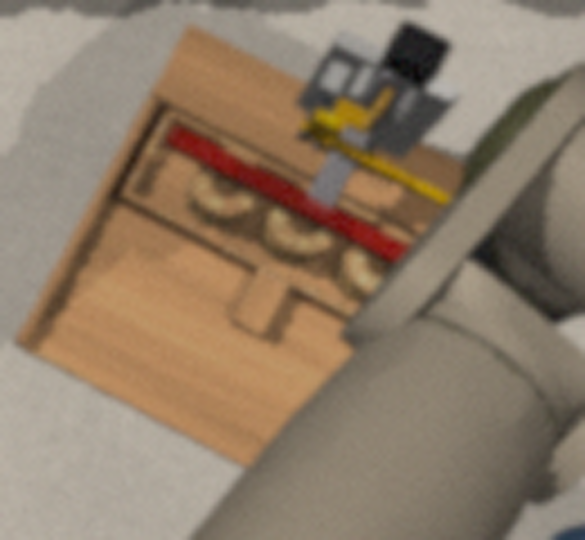

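From above, the tray lies in the pocket with three spools under the raised red bar, and the stub points down the board at (265,305). The pawl tab is hidden by the wrist. I move over the tab and pinch it.

>>> drive_tool(series="0.095 0.4 0.01 -0.01 0 0.02 0.5;0.095 0.67 0.01 -0.01 0 0.02 0.5;0.095 0.67 0.01 -0.01 0 0.02 0.5;0.095 0.67 0.01 -0.01 0 0.02 0.5;0.095 0.67 0.2 -0.01 0 0.02 0.5;0.095 0.67 0.4 -0.01 0 0.02 0.5;0.095 0.67 0.4 -0.01 0 0.02 0.5", newtons=45)

```text
time_s: 39.8
eef_pos: [579.2, -325.7, 170.5]
ee_rot: [-0.004, 0.859, 0.512, -0.002]
force: [-0.3, 0.3, -0.2]
grip_width: 0.499
```

```bash
python3 plan.py 581.5,-327,136,-0.496; python3 - <<'E'
from h import *
s=cap('scene','sc14.png');cap('top','t14.png')
E
```

```text
now [ 579.2 -325.7  170.5] psi -0.496 F [-0.3  0.3 -0.2] w 0.499 t 39.8
-0.001 0.024 0.287 -0.015 -0.001 0 x 2
--
```

>>> drive_tool(series="0 0.02 0.1 -0.01 0 0 0.5;0 0.02 0.2 -0.01 0 0 0.5;0 0.02 0.28 -0.01 0 0 0.5;0 0.02 0.28 -0.01 0 0 0.5")

```text
time_s: 40.3
eef_pos: [582.1, -327.4, 138.6]
ee_rot: [0.0, 0.859, 0.512, 0.0]
force: [-0.5, 1.0, -0.2]
grip_width: 0.501
```

>>> drive_tool(series="0 0 0 0 0 0 0.3;0 0 0 0 0 0 0.05;0 0 0 0 0 0 0.05;0 0 0 0 0 0 0.05;0 0 0 0 0 0 0.05;0 0 0 0 0 0 0.05;0 0 0 0 0 0 0.05")

```text
time_s: 41.0
eef_pos: [581.6, -327.1, 138.8]
ee_rot: [-0.001, 0.859, 0.512, -0.0]
force: [-4.6, 2.2, -0.3]
grip_width: 0.152
```

```bash
python3 plan.py 581.5,-327,136,-0.496; python3 - <<'E'
from h import *
s=cap('scene','sc15.png')
E
```

```text
now [ 581.6 -327.1  138.8] psi -0.496 F [-4.6  2.2 -0.3] w 0.152 t 41.0
0.001 -0.001 0.023 -0.003 -0 -0 x 1
--
```

>>> drive_tool(series="0.01 0 -0.055 0 0 0 0.05;0.028 0 -0.11 0 0 0 0.05;0.045 0 -0.165 0 0 0 0.05;0.068 0 -0.217 0 0 0 0.05;0.092 0 -0.268 0 0 0 0.05;0.12 0 -0.318 0 0 0 0.05;0.12 0 -0.318 0 0 0 0.05;0.12 0 -0.318 0 0 0 0.05;0.12 0 -0.318 0 0 0 0.05;0.12 0 -0.318 0 0 0 0.05;0.12 0 -0.318 0 0 0 0.05;0.12 0 -0.318 0 0 0 0.05;0.12 0 -0.318 0 0 0 0.05;0.12 0 -0.318 0 0 0 0.05;0.12 0 -0.318 0 0 0 0.05")

```text
time_s: 42.55
eef_pos: [588.8, -313.5, 177.2]
ee_rot: [-0.001, 0.859, 0.512, 0.0]
force: [1.6, 5.5, -6.7]
grip_width: 0.151
```

```bash
python3 plan.py; python3 - <<'E'
from h import *
np.set_printoptions(precision=1,suppress=True)
s=cap('scene','sc16.png')
f=s['frame'].astype(int)
# red bar position in scene right half vs projections
q=(551.8,-210.2,-.4962);c,n=np.cos(q[2]),np.sin(q[2])
W=lambda x,y,z:(q[0]+c*x-n*y,q[1]+n*x+c*y,z)
for nm in('sc10','sc16'):
    im=cv2.imread(f'pics/{nm}.png').astype(int);m=(im[...,2]>100)&(im[...,1]<40)&(im[...,0]<40)
    for u in(263,270,280,288): print(nm,u,np.nonzero(m[200:280,u])[0]+200)
for r in(0,.025,.060):
    print(r,[proj(s,W(49,y,35+r*1000))[0] for y in(60,80,100)],[proj(s,W(33,y,49+r*1000))[0] for y in(60,80,100)])
E
```

```text
now [ 588.8 -313.5  177.2] psi -0.496 F [ 1.6  5.5 -6.7] w 0.151 t 42.55
sc10 263 [237 238 239]
sc10 270 [237 238 239 240]
sc10 280 [240 241 242]
sc10 288 [240 241 242 243]
sc16 263 [247 248 249]
sc16 270 [247 248 249 250]
sc16 280 [249 250 251 252]
sc16 288 [250 251 252 253]
0 [array([271.7, 261.3]), array([278.7, 262.4]), array([285.7, 263.6])] [array([273.3, 253.8]), array([280.2, 254.9]), array([287.2, 256. ])]
0.025 [array([271.4, 254.1]), array([278.4, 255.3]), array([285.5, 256.4])] [array([273. , 246.6]), array([280. , 247.7]), array([287. , 248.8])]
0.06 [array([271. , 243.9]), array([278.1, 245. ]), array([285.2, 246.1])] [array([272.6, 236.3]), array([279.7, 237.4]), array([286.8, 238.5])]
```

The bar came down by 10 px, which matches 0.060 to 0.025 on the rail (10.2 px predicted): it rests on the spools. I return the pawl and let go.

>>> drive_tool(series="-0.03 0 0.05 0 0 0 0.05;-0.052 0 0.1 0 0 0 0.05;-0.075 0 0.155 0 0 0 0.05;-0.092 0 0.21 0 0 0 0.05;-0.11 0 0.265 0 0 0 0.05;-0.12 0 0.315 0 0 0 0.05;-0.12 0 0.32 0 0 0 0.05;-0.12 0 0.32 0 0 0 0.3;-0.12 0 0.32 0 0 0 0.5;-0.12 0 0.32 0 0 0 0.5;-0.12 0 0.32 0 0 0 0.5")

```text
time_s: 43.7
eef_pos: [582.0, -326.1, 138.8]
ee_rot: [-0.001, 0.859, 0.512, 0.0]
force: [0.6, -0.3, 0.2]
grip_width: 0.498
```

>>> drive_tool(series="0 0 -0.2 0 0 0 0.5;0 0 -0.5 0 0 0 0.5;0 0 -0.8 0 0 0 0.5;0 0 -0.8 0 0 0 0.5;-0.3 -0.5 -0.8 0 0 0 0.5;-0.6 -0.9 -0.8 0 0 0 0.5;-0.6 -0.9 -0.8 0 0 0 0.5;-0.6 -0.9 -0.8 0 0 0 0.5")

```text
time_s: 44.5
eef_pos: [450.2, -338.8, 235.1]
ee_rot: [-0.001, 0.86, 0.511, -0.0]
force: [0.7, -0.0, 0.3]
grip_width: 0.503
```

>>> drive_tool(series="-0.5 -0.5 0 0 0 0 0.5;-0.9 -0.9 0 0 0 0 0.5;-0.9 -0.9 0 0 0 0 0.5;-0.9 -0.9 0 0 0 0 0.5;-0.9 -0.9 0 0 0 0 0.5;-0.9 -0.9 0 0 0 0 0.5")

```text
time_s: 45.1
eef_pos: [304.8, -381.9, 235.1]
ee_rot: [-0.001, 0.859, 0.511, 0.0]
force: [0.1, 0.5, 0.7]
grip_width: 0.501
```

```bash
python3 plan.py; python3 - <<'E'
from h import *
s=cap('scene','sc17.png');p=cap('top','t17.png')
im=cv2.imread('pics/sc17.png').astype(int);m=(im[...,2]>100)&(im[...,1]<40)&(im[...,0]<40)
for u in(263,270,280,288): print(u,np.nonzero(m[200:280,u])[0]+200)
q=(551.8,-210.2,-.4962);c,n=np.cos(q[2]),np.sin(q[2])
W=lambda x,y,z:(q[0]+c*x-n*y,q[1]+n*x+c*y,z)
o=[]
for P,a,b in((s,180,190),(p,130,330)):
    A=cv2.resize(cv2.cvtColor(P['frame'],4)[a:a+130,b:b+130],None,fx=3,fy=3,interpolation=2);o.append(A)
full=cv2.resize(cv2.cvtColor(p['frame'],4)[110:300,150:520],None,fx=1.05,fy=1.05);f2=cv2.resize(cv2.cvtColor(s['frame'],4)[160:300,140:500],(391,200))
w=np.hstack([full[:200,:388],f2[:, :392]]);o=np.hstack(o)
cv2.imwrite('pics/v17.png',np.vstack([o,cv2.resize(w,(780,199))]))
E
```

```text
now [ 304.8 -381.9  235.1] psi -0.497 F [0.1 0.5 0.7] w 0.501 t 45.1
263 [247 248 249]
270 [247 248 249 250]
280 [249 250 251 252]
288 [251 252 253]
```

View pics/v17.png

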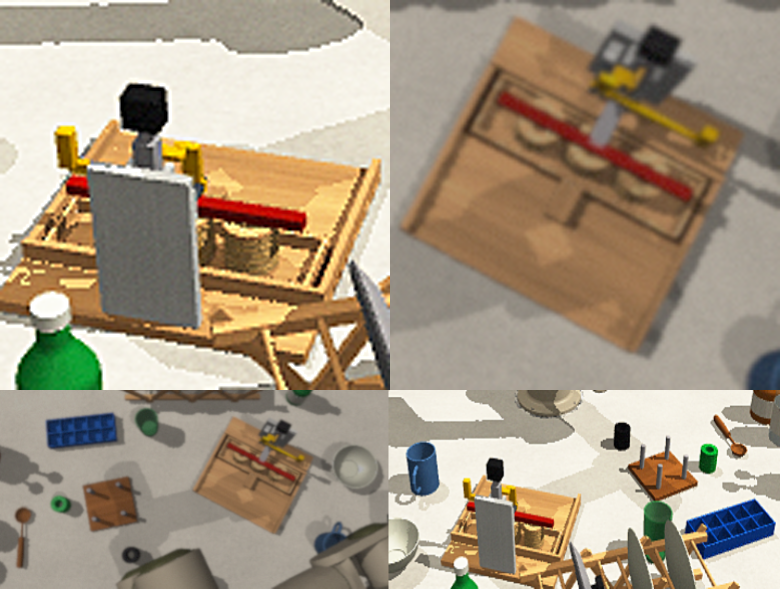

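The last picture shows the tray seated in the pocket and the red bar lying on the three spools: (570,145) in the top view, (250,213) in the scene view. The pawl is back at rest, the posts are empty, and the look-alikes and other things are where they were.

```bash
python3 -c "
from rig import ctrl
print(ctrl.finish_job())"
```

```text
the job is handed in; nothing more can be done
None
```

The twine is stowed and the job is handed in, after about 45 s of robot time. No verdict was reported.

**What I did**
- I put the three spools that were there (the fourth post was empty) side by side on the tray floor.
- I raised the bar tooth by tooth, reading +20.0, +39.9 and +59.9 mm at the three teeth, and let go; the bar stayed up.
- I squared the skewed tray to the board and slid it under the raised bar until it dropped into the pocket. Then I lifted the pawl so the bar came down, put the pawl back and let go of everything.

**Last checks**
- **Tray:** lowered to 30.2 mm, the fingertip still met no stub. The stub top is at 30 mm seated and 36 mm unseated, so the tray is down. The camera view matched its seated outline.
- **Bar:** it sank 10 px in the picture against 10.2 px predicted for 0.060 to 0.025, and it did not move after I let go. That puts it resting on the spools.
- **Rest of the scene:** the pawl is back at rest. The tumbler, ice tray, spoon, mug, bowl and both look-alikes showed no visible movement.

**What disagreed:** marked heights of the knob and tab tops came out 4 to 7 mm below the text's values, and the pawl network's only hit from above was a false one on the stand. I placed the pawl from the picture instead. I noticed neither the tray knock nor the grip slackening.

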